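Gauge the corrector standoffs and rack them in rows

TASK

Working from the robot's left to its right, stand each iron standoff in turn on the seat of the step gauge, let go, and find out whether its top is higher or lower than the step; then put it upright in a free bay of the proper rack: those higher than the step in the rack with the higher back board, those lower than it in the rack with the lower back board. In the racks push every standoff fully home, its foot against the back board, so that they stand in a straight, even row. Leave the glass bowl and the screwdriver where they are.

Things in the scene. Friction and masses are not known exactly. Their poses are not given: they have to be found in the camera images.
- post_a_mid (a point): upright iron standoff, all alike but for height: shaft 36 mm across on a round foot 52 mm across, 10 mm thick, bottom-heavy; 0.28 to 0.44 kg. Height 72 or 80 mm, not known beforehand: find it against the gauge. This point is on its axis, always 45 mm above the foot's underside (in a bright band), z up the axis. If present, it starts as the left one seen from the robot
- post_b_mid (a point): upright iron standoff, all alike but for height: shaft 36 mm across on a round foot 52 mm across, 10 mm thick, bottom-heavy; 0.28 to 0.44 kg. Height 72 or 80 mm, not known beforehand: find it against the gauge. This point is on its axis, always 45 mm above the foot's underside (in a bright band), z up the axis. If present, it starts as the left one seen from the robot
- post_c_mid (a point): upright iron standoff, all alike but for height: shaft 36 mm across on a round foot 52 mm across, 10 mm thick, bottom-heavy; 0.28 to 0.44 kg. Height 72 or 80 mm, not known beforehand: find it against the gauge. This point is on its axis, always 45 mm above the foot's underside (in a bright band), z up the axis. If present, it starts as the middle one seen from the robot
- post_d_mid (a point): upright iron standoff, all alike but for height: shaft 36 mm across on a round foot 52 mm across, 10 mm thick, bottom-heavy; 0.28 to 0.44 kg. Height 72 or 80 mm, not known beforehand: find it against the gauge. This point is on its axis, always 45 mm above the foot's underside (in a bright band), z up the axis. If present, it starts as the middle one seen from the robot
- post_e_mid (a point): upright iron standoff, all alike but for height: shaft 36 mm across on a round foot 52 mm across, 10 mm thick, bottom-heavy; 0.28 to 0.44 kg. Height 72 or 80 mm, not known beforehand: find it against the gauge. This point is on its axis, always 45 mm above the foot's underside (in a bright band), z up the axis. If present, it starts as the right one seen from the robot
- post_f_mid (a point): upright iron standoff, all alike but for height: shaft 36 mm across on a round foot 52 mm across, 10 mm thick, bottom-heavy; 0.28 to 0.44 kg. Height 72 or 80 mm, not known beforehand: find it against the gauge. This point is on its axis, always 45 mm above the foot's underside (in a bright band), z up the axis. If present, it starts as the right one seen from the robot
- gauge: step gauge, fixed to the bench: a brass base plate 150 x 100 mm, 6 mm thick, carrying a steel step block. Origin under the centre of the plate, x from the step towards the seat
- gauge_seat (a point): centre of the seat, a bright disc 56 mm in diameter flush on the gauge's base plate, 6 mm above the bench; a standoff stands here to be checked
- step_top (a point): centre of the top face of the gauge's step block (36 x 60 mm, the 36 along the line from the seat), 77 mm beside the seat's centre; 76 mm above the seat, so a seated standoff stands 4 mm above or below it. Rigid; may be touched
- high_rack: the rack with the higher back board, for standoffs taller than the step. Teak, fixed, 120 (x) x 210 mm (y). Origin under its centre, x away from its back board, y along the row. Floor 6 mm above the bench; back board 130 mm tall over the bench, 12 mm thick, on the edge nearer the robot, inner face at x = -48 mm. Dividers 6 mm thick, 12 mm high over the floor, make three bays 60 mm wide at 66 mm pitch, open in front (+x)
- low_rack: the rack with the lower back board, for standoffs shorter than the step. Teak, fixed, 120 (x) x 210 mm (y). Origin under its centre, x away from its back board, y along the row. Floor 6 mm above the bench; back board 95 mm tall over the bench, 12 mm thick, on the edge nearer the robot, inner face at x = -48 mm. Dividers 6 mm thick, 12 mm high over the floor, make three bays 60 mm wide at 66 mm pitch, open in front (+x)
- high_rack_bay0 (a point): bay 0 (0 at the rack's +y end, 2 at its -y end) of the rack with the higher back board: the point on its floor where the centre of a standoff's foot lies when the foot touches the back board, 26 mm from the board
- high_rack_bay1 (a point): bay 1 (0 at the rack's +y end, 2 at its -y end) of the rack with the higher back board: the point on its floor where the centre of a standoff's foot lies when the foot touches the back board, 26 mm from the board
- high_rack_bay2 (a point): bay 2 (0 at the rack's +y end, 2 at its -y end) of the rack with the higher back board: the point on its floor where the centre of a standoff's foot lies when the foot touches the back board, 26 mm from the board
- low_rack_bay0 (a point): bay 0 (0 at the rack's +y end, 2 at its -y end) of the rack with the lower back board: the point on its floor where the centre of a standoff's foot lies when the foot touches the back board, 26 mm from the board
- low_rack_bay1 (a point): bay 1 (0 at the rack's +y end, 2 at its -y end) of the rack with the lower back board: the point on its floor where the centre of a standoff's foot lies when the foot touches the back board, 26 mm from the board
- low_rack_bay2 (a point): bay 2 (0 at the rack's +y end, 2 at its -y end) of the rack with the lower back board: the point on its floor where the centre of a standoff's foot lies when the foot touches the back board, 26 mm from the board
- compass_bowl: green glass compass bowl, 110 mm across, 60 mm high, loose: leave alone. Origin under its centre
- screwdriver: screwdriver lying on the bench, loose: leave alone
There are look-alikes about, which are no part of the job. Leave any purple or turquoise look-alike of the high_rack alone.

How it is judged:
By the outcome, as a careful person would: the job done as asked, in the order asked, and still so for the second after the job is handed in, with the robot touching nothing.
Of post_a, post_b only 1 to 1 are there at a start; the rules pass over those that are not, and their reading is None.
Of post_c, post_d only 1 to 1 are there at a start; the rules pass over those that are not, and their reading is None.
Of post_e, post_f, brush only 1 to 1 are there at a start; the rules pass over those that are not, and their reading is None.
At some moment in a run one of post_a, post_b, post_c, post_d, post_e, post_f may be knocked a few centimetres aside while the robot is not near it.
It also fails if it takes over 210 s, if anything falls off the work surface, if the arm or the gripper's body presses on something with over 40 N, if the wrist force passes 120 N, or if a joint passes its speed limit or range.

ROBOT

A 6-joint arm with a two-finger parallel gripper is mounted at the origin on the work surface. World frame = base frame: x ahead of the robot, y to its left, z up, the work surface at z = 0. Lengths are in m, angles in rad, forces in N, time in s.
With the tool pointing down it reaches from about 0.275 to 0.725 m from the base axis. Payload 5.6 kg.
Tool frame: the origin (TCP) lies on the centre line of the jaws, within the pads' length; the fingertips stand 14 mm ahead of it and the grasp point (between the pads) lies 5 mm behind it (tcp_to_tips is the distance from the TCP to the fingertips, in m); z points along the fingers, y is the line along which they close (so a half turn about z gives the same grasp; the last joint's range is limited). The gripper opens to 85 mm and grips with 20 to 120 N. Pads are 22 mm wide; open, the fingers measure 114 mm over their backs; the gripper's body (76 mm by 85 mm) begins 54 mm behind the grasp point. The pads swing forward as they close: fully open they stand 13 mm farther back than shut.
Start: joints at [1.492, 0.255, 0.108, 0, -1.424, -0.285], TCP at [0.196, 0.514, 0.245] pointing down, gripper open.
Joint ranges: [-2.95, 2.95], [-1.21, 1.97], [-1.09, 1.5], [-2.87, 1.71], [-2.94, -0.07], [-3.05, 3.05]. Speed limits (rad/s): [2.57, 2.57, 3.14, 3.14, 3.14, 3.14].

INTERFACE

Orientations are given as a unit quaternion [w, x, y, z].
In Python, from station import * gives the robot as it stands.
- The arm moves only by the tool move_arm, never from a script. Its argument "deltas" is a list of rows, each an object of numbers: "wx", "wy", "wz": the turn, a rotation vector about the tool's x, y, z in degrees; "dx", "dy", "dz": the shift along the tool's x, y, z in cm; "gripper": the finger opening in cm, from 0 to 8.54. In form: [{"wx": .., "wy": .., "wz": .., "dx": .., "dy": .., "dz": .., "gripper": ..}, ...]. A call has 1 to 10 rows; each row shifts and turns the commanded pose from where the row before left it, along the tool's axes as they then stand; what a row does not reach is not made up. A row lasts 1/10 s, in which the tool goes at most 50 mm and 8.59 degrees, less where a joint would pass 70% of its speed; a pose out of reach is approached as far as the arm can. A call with a gripper value outside its range is refused whole. The fingers move at their own pace and stop on an object; "grip_force" is the grip in N (left out, the last holds). Time passes only in rows, so rows that do not move let the fingers close. It gives the time, the measured TCP pose, the force, the opening and the grip force at its end, in the units of the state.
- observe(): the state, without advancing time (a new reading comes with each control period).
- grab_frame(name): name is "side" or "top"; returns the picture (400x640x3 uint8, red, green, blue); there is no depth.
- get_calibration(name): a dict with "fx", "fy", "cx", "cy" (pixels), "rvec" (rotation vector, rad) and "tvec" (3), from world to camera coordinates, as OpenCV has them. Camera axes: x right, y down, z forward; pixel columns grow to the right and rows downward; lengths in m; the calibration is good to about 2 mm. A picture is of the moment at which its call begins. get_calibration takes no time and is no camera call.
- job_done(): hands the job in; it is judged then, once.
The state is a dict: "clock": time; "joint_pos": joint angles; "joint_velocities": joint speeds; "joint_torque": joint torques, N m; "ee_pos": TCP position; "ee_rot": TCP orientation; "force": force on the tool from outside, world axes, zero at the start; "torque": the same for the moment, N m; "gripper_width": opening from 0.0 (shut) to 1.0 (fully open); "gripper_force": force on a finger pad.
Only numpy, scipy, OpenCV 4.12 (cv2) and the standard library are available. Lean on these libraries where they do the work, as an engineer would, in place of code of your own. Each camera call takes 0.05 s, during which the arm holds its last target. There are 200 camera calls.

## Working session

There is one attempt and no reset: what is moved stays moved. The work goes in short steps, Python scripts to look and compute and a tool call to move; the robot and the scene stay as the last step left them, time stands still between calls to the robot, and variables do not carry over. Pictures are saved under pics/ and viewed, at most 14 in all, crops included, and the job is handed in when it is done.

Besides the shell and the picture viewer there is one more tool, called after "Request:" in YAML: its name, and indented under it one key for each argument. move_arm: Moves the arm, as the interface text tells. Its arguments: {"type":"object","properties":{"deltas":{"type":"array","items":{"type":"object","properties":{"wx":{"type":"number"},"wy":{"type":"number"},"wz":{"type":"number"},"dx":{"type":"number"},"dy":{"type":"number"},"dz":{"type":"number"},"gripper":{"type":"number"}}}},"grip_force":{"type":"number"}},"required":["deltas"]}

```bash
mkdir -p pics; ls
cat > h.py <<'E'
from station import *
import numpy as np, cv2
def cal(n):
    c=get_calibration(n);K=np.array([[c['fx'],0,c['cx']],[0,c['fy'],c['cy']],[0,0,1]])
    return K,cv2.Rodrigues(np.array(c['rvec'],float))[0],np.array(c['tvec'],float)
def ray(n,u,v,z):
    K,R,t=cal(n);d=R.T@np.linalg.inv(K)@[u,v,1];o=-R.T@t
    return o+d*(z-o[2])/d[2]
def proj(n,p):
    K,R,t=cal(n);q=K@(R@np.array(p,float)+t);return q[:2]/q[2]
def shot(n,f=None):
    im=np.array(grab_frame(n))
    if f: cv2.imwrite('pics/'+f,im[:,:,::-1])
    return im
E
python3 - <<'E'
from h import *
for n in('top','side'):
    shot(n,n+'0.png');K,R,t=cal(n);print(n,K[0,0],(-R.T@t).round(3),R[2].round(2))
o=observe();print(o['ee_pos'],o['ee_rot'],o['gripper_width'],o['clock'])
E
```

```text
pics
top 374.60429743827245 [ 0.296 -0.119  1.301] [ 0.15  0.   -0.99]
side 507.36267222025253 [-0.125 -0.956  1.308] [ 0.38  0.53 -0.76]
[0.19551031 0.5136255  0.2444784 ] [ 8.64224371e-04  9.83496056e-01 -1.80927463e-01 -1.15693672e-04] 1.0027248188499396 0.1
```

View pics/top0.png

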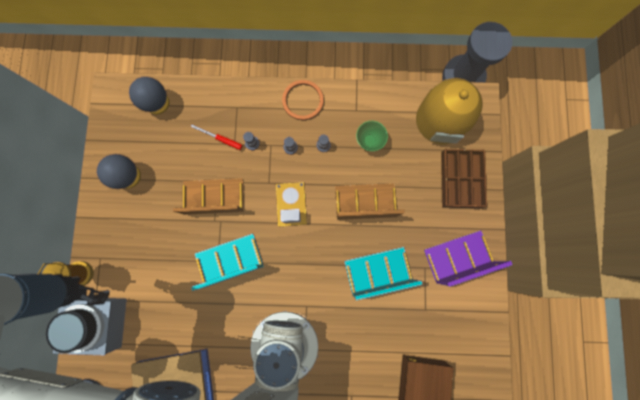

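View pics/side0.png

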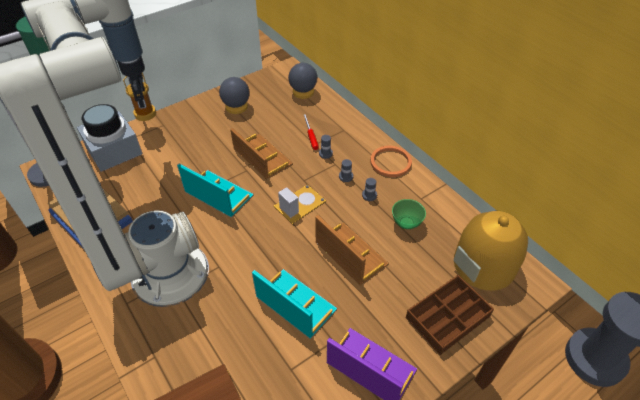

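The top view shows three posts at about (251,141), (290,146) and (323,143). There are teak racks at (210,196) and (367,201), the gauge is at (290,203), and the turquoise and purple racks are look-alikes. I'll enlarge to see which teak rack has the higher board.

Run:
```python
import cv2
a=cv2.imread('pics/top0.png')[120:232,165:415];b=cv2.imread('pics/side0.png')[100:300,200:440]
cv2.imwrite('pics/tc.png',cv2.resize(a,(800,358),interpolation=2));cv2.imwrite('pics/sc.png',cv2.resize(b,(720,600),interpolation=2))
from h import *
for p in[(250,141),(290,146),(323,143)]:print(ray('top',*p,.06).round(3))
for p in[(290,196),(290,215),(210,197),(367,202)]:print(ray('top',*p,.006).round(3))
```

```text
[0.681 0.142 0.06 ]
[0.667 0.004 0.06 ]
[ 0.681 -0.109  0.06 ]
[0.503 0.002 0.006]
[ 0.436 -0.001  0.006]
[0.491 0.281 0.006]
[ 0.489 -0.268  0.006]
```

View pics/tc.png

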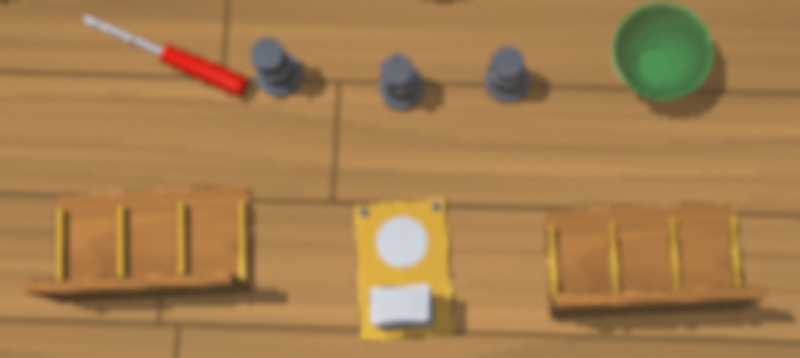

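View pics/sc.png

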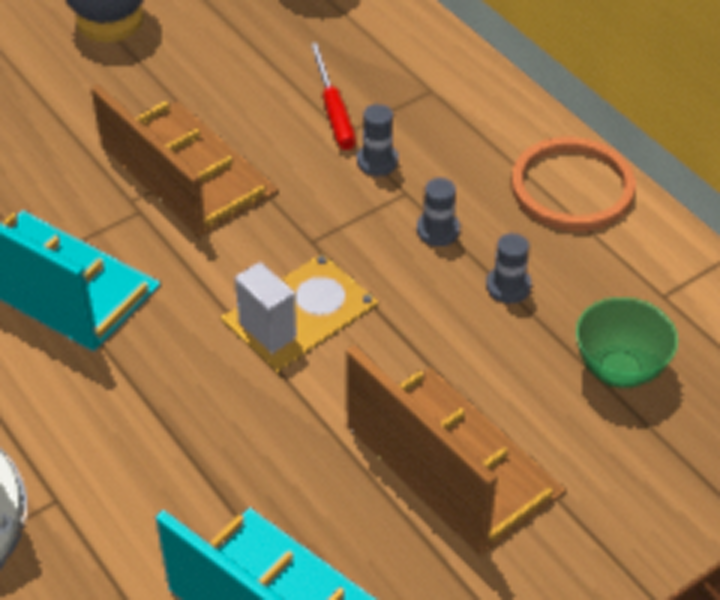

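The right-hand rack at (367,201) has the higher board: its apparent height is about 23 px against 17 px in the side view, and its overhang is as large at half the camera offset. So right is the high rack and left is the low rack. Next I'll measure everything.

```bash
cat >> h.py <<'E'
def blobs(m,lo,hi):
    n,l,s,c=cv2.connectedComponentsWithStats(m.astype(np.uint8));return [(c[i],s[i],l==i) for i in range(1,n) if lo<=s[i][4]<=hi]
def posts(im,n,zc=.037):
    i=im.astype(int);R,G,B=i[...,0],i[...,1],i[...,2]
    m=(B>=R+4)&(R<130)&(B<190)
    out=[]
    for c,s,_ in blobs(m,60,600):
        p=ray(n,*c,zc)
        if .3<p[0]<.85 and -.4<p[1]<.4: out.append((c.round(1),s.tolist(),p.round(4)))
    return out
def tri(a,b):
    A=[];Y=[]
    for n,(u,v) in(('top',a),('side',b)):
        K,R,t=cal(n);P=K@np.c_[R,t];A+=[u*P[2]-P[0],v*P[2]-P[1]]
    A=np.array(A);return np.linalg.lstsq(A[:,:3],-A[:,3],rcond=None)[0].round(4)
E
python3 - <<'E'
from h import *
ims={n:cv2.imread(f'pics/{n}0.png')[:,:,::-1] for n in('top','side')}
for n in ims:
    for p in posts(ims[n],n):print(n,p)
    hsv=cv2.cvtColor(np.ascontiguousarray(ims[n]),cv2.COLOR_RGB2HSV)
    w=(hsv[...,1]<45)&(hsv[...,2]>170)
    for c,s,_ in blobs(w,60,900):
        print(n,'white',c.round(1),s,ray(n,*c,.006).round(4),ray(n,*c,.082).round(4))
    y=(hsv[...,0]>19)&(hsv[...,0]<30)&(hsv[...,1]>150)&(hsv[...,2]>130)
    for c,s,m in blobs(y,12,1500):
        p=ray(n,*c,.018)
        if .35<p[0]<.6 and abs(p[1])<.42:
            r=cv2.minAreaRect(np.argwhere(m)[:,::-1].astype(np.float32));print(n,'yel',c.round(1),s[4],p.round(4),[np.round(ray(n,*q,.018)[:2],3).tolist() for q in cv2.boxPoints(r)])
E
```

```text
top (array([248.6, 139.5]), [244, 133, 11, 16, 91], array([0.6938, 0.1519, 0.037 ]))
top (array([371., 140.]), [365, 135, 13, 11, 86], array([ 0.7041, -0.2758,  0.037 ]))
top (array([322.3, 141.6]), [318, 136, 10, 15, 81], array([ 0.6935, -0.1061,  0.037 ]))
top (array([288.4, 144. ]), [285, 138, 9, 15, 81], array([0.6814, 0.012 , 0.037 ]))
top white [290.  195.2] [283 188  15  15 185] [0.5058 0.0017 0.006 ] [ 0.4935 -0.0053  0.082 ]
top white [289.4 214.7] [281 209  18  13 190] [0.4371 0.001  0.006 ] [ 0.4288 -0.0061  0.082 ]
top white [ 77.1 306.6] [ 59 302  35  10 162] [0.1066 0.6999 0.006 ] [0.1177 0.6518 0.082 ]
top white [104.7 308. ] [ 97 302  13  14  82] [0.1048 0.6068 0.006 ] [0.116  0.5642 0.082 ]
top white [273.8 330.9] [252 312  51  42 843] [0.0477 0.0365 0.006 ] [0.0623 0.0274 0.082 ]
top white [ 20.5 396.4] [  0 391  61   9 282] [-0.1805  0.8477  0.006 ] [-0.1525  0.791   0.082 ]
top yel [290.8 201.9] 563 [ 0.4805 -0.0032  0.018 ] [[0.544, 0.053], [0.552, -0.047], [0.402, -0.06], [0.395, 0.039]]
top yel [202.5 195.2] 41 [0.4948 0.3043 0.018 ] [[0.531, 0.309], [0.531, 0.
[... 1616 characters left out ...]
  19  15 144] [0.4642 0.0497 0.006 ] [ 0.4298 -0.0089  0.082 ]
side white [306.4 198.2] [299 193  16  12 148] [ 0.507  -0.0009  0.006 ] [ 0.4701 -0.0567  0.082 ]
side white [179.  222.8] [154 211  36  28 308] [0.1066 0.153  0.006 ] [0.0931 0.0882 0.082 ]
side white [199.1 256.4] [190 249  17  20 148] [ 0.0991 -0.0054  0.006 ] [ 0.0861 -0.0609  0.082 ]
side yel [309.7 204.3] 195 [ 0.4947 -0.0387  0.018 ] [[0.44, 0.002], [0.546, 0.029], [0.542, -0.055], [0.439, -0.08]]
side yel [298.6 192.3] 15 [0.4949 0.0279 0.018 ] [[0.485, 0.033], [0.509, 0.038], [0.508, 0.025], [0.483, 0.021]]
side yel [277.6 207.7] 29 [0.3995 0.0114 0.018 ] [[0.394, 0.028], [0.41, 0.028], [0.401, -0.013], [0.386, -0.012]]
```

```bash
cat >> h.py <<'E'
from scipy.spatial.transform import Rotation as Ro
def pose():
    o=observe();q=np.array(o['ee_rot']);return np.array(o['ee_pos']),Ro.from_quat(q[[1,2,3,0]]),o
def tgt(yaw,tilt=0):
    # tilt>0: body leans away (+x), fingers point back to robot
    return Ro.from_euler('z',yaw,degrees=True)*Ro.from_euler('y',tilt,degrees=True)*Ro.from_euler('x',180,degrees=True)
def go(p,yaw,tilt=0):
    a,R,o=pose();T=tgt(yaw,tilt)
    print('pos',a.round(4),'F',np.round(o['force'],1),'w',round(o['gripper_width']*85.4,1),'t',round(o['clock'],1))
    print('turn deg',(R.inv()*T).as_rotvec(degrees=True).round(1),'| shift cm in current axes',(R.inv().apply(np.array(p)-a)*100).round(2),'| in target axes',(T.inv().apply(np.array(p)-a)*100).round(2))
E
python3 - <<'E'
from h import *
print(tgt(0,25).apply([0,0,1]))
for a,b in(((248.6,139.5),(325.4,147.1)),((288.4,144),(345.8,171.1)),((322.3,141.6),(369.5,190))):print(tri(a,b))
go([.69,.14,.2],-85)
E
```

```text
[-4.22618262e-01 -1.22464680e-16 -9.06307787e-01]
[0.7    0.1549 0.0204]
[0.6873 0.0138 0.0187]
[ 0.6987 -0.1055  0.0189]
pos [0.1955 0.5136 0.2445] F [-0.1 -0.2  1.1] w 85.6 t 0.1
turn deg [ 0.1 -0.1 64.2] | shift cm in current axes [59.51 17.31  4.48] | in target axes [ 41.53 -46.     4.45]
```

```bash
sed -i 's/m=(B>=R+4).*/m=(B>=R-12)\&(R<150)\&(B<190)\&(G<R+30)/' h.py
python3 - <<'E'
from h import *
ims={n:cv2.imread(f'pics/{n}0.png')[:,:,::-1] for n in('top','side')}
P={}
for n in ims:
    P[n]=[p for p in posts(ims[n],n) if p[2][0]>.6]
    for p in P[n]:print(n,p)
for a in P['top']:
    for b in P['side']:
        if np.hypot(*(a[2]-b[2])[:2])<.04:print(tri(a[0],b[0]))
print(ims['top'][134:154,244:260:2].tolist()[::4])
E
```

```text
top (array([250.7, 141.1]), [244, 133, 15, 17, 178], array([0.6881, 0.1443, 0.037 ]))
top (array([323.1, 143.3]), [317, 135, 13, 16, 157], array([ 0.6876, -0.1089,  0.037 ]))
top (array([289.7, 145.6]), [284, 138, 13, 16, 158], array([0.6758, 0.0071, 0.037 ]))
side (array([325.4, 147. ]), [319, 135, 13, 23, 216], array([0.6902, 0.1408, 0.037 ]))
side (array([345.8, 171.2]), [339, 160, 14, 22, 220], array([ 6.755e-01, -4.000e-04,  3.700e-02]))
side (array([369.6, 189.9]), [363, 178, 14, 23, 238], array([ 0.6876, -0.1172,  0.037 ]))
[0.6911 0.1439 0.0339]
[ 0.6929 -0.1099  0.0263]
[0.6807 0.0074 0.0271]
[[[128, 116, 111], [104, 110, 121], [100, 107, 118], [101, 106, 118], [124, 111, 106], [164, 125, 80], [173, 131, 81], [171, 131, 81]], [[117, 115, 120], [107, 113, 125], [104, 110, 121], [105, 112, 122], [90, 95, 103], [70, 69, 70], [109, 102, 103], [155, 121, 86]], [[158, 124, 91], [92, 91, 95], [69, 68, 71], [62, 61, 63], [64, 61, 62], [69, 66, 66], [60, 57, 57], [71, 66, 66]], [[112, 89, 67], [115, 112, 115], [91, 95, 104], [73, 73, 76], [63, 62, 63], [62, 59, 59], [64, 63, 65], [79, 68, 59]], [[151, 114, 72], [185, 139, 86], [175, 133, 88], [152, 119, 86], [121, 98, 79], [135, 105, 74], [162, 124, 78], [166, 127, 79]]]
```

Request:
move_arm:
  deltas:
    - {"wz":8,"gripper":8.5}
    - {"wz":8}
    - {"wz":8}
    - {"wz":8}
    - {"wz":8}
    - {"wz":8}
    - {"wz":8}
    - {"wz":8.2}

```text
invalid input
```

Request:
move_arm:
  deltas:
    - {"dx":2.1,"dy":-2.3}
    - {"dx":2.1,"dy":-2.3}
    - {"dx":2.1,"dy":-2.3}
    - {"dx":2.1,"dy":-2.3}
    - {"dx":2.1,"dy":-2.3}
    - {"dx":2.1,"dy":-2.3}
    - {"dx":2.1,"dy":-2.3}
    - {"dx":2.1,"dy":-2.3}
    - {"dx":2.1,"dy":-2.3}
    - {"dx":2.1,"dy":-2.3}

```text
invalid input
```

Request:
move_arm:
  deltas:
    - {"wx":0,"wy":0,"wz":8,"dx":0,"dy":0,"dz":0,"gripper":8.5}
    - {"wx":0,"wy":0,"wz":8,"dx":0,"dy":0,"dz":0,"gripper":8.5}
    - {"wx":0,"wy":0,"wz":8,"dx":0,"dy":0,"dz":0,"gripper":8.5}
    - {"wx":0,"wy":0,"wz":8,"dx":0,"dy":0,"dz":0,"gripper":8.5}
    - {"wx":0,"wy":0,"wz":8,"dx":0,"dy":0,"dz":0,"gripper":8.5}
    - {"wx":0,"wy":0,"wz":8,"dx":0,"dy":0,"dz":0,"gripper":8.5}
    - {"wx":0,"wy":0,"wz":8,"dx":0,"dy":0,"dz":0,"gripper":8.5}
    - {"wx":0,"wy":0,"wz":8.2,"dx":0,"dy":0,"dz":0,"gripper":8.5}

```text
clock: 0.9
ee_pos: [0.1956, 0.5138, 0.2447]
ee_rot: [0.001, 0.735, -0.678, 0.0]
force: [-0.0, -0.0, 0.0]
gripper_width: 0.995
gripper_force: 0.0
```

Request:
move_arm:
  deltas:
    - {"dx":2.1,"dy":-2.3,"dz":0,"wx":0,"wy":0,"wz":0,"gripper":8.5}
    - {"dx":2.1,"dy":-2.3,"dz":0,"wx":0,"wy":0,"wz":0,"gripper":8.5}
    - {"dx":2.1,"dy":-2.3,"dz":0,"wx":0,"wy":0,"wz":0,"gripper":8.5}
    - {"dx":2.1,"dy":-2.3,"dz":0,"wx":0,"wy":0,"wz":0,"gripper":8.5}
    - {"dx":2.1,"dy":-2.3,"dz":0,"wx":0,"wy":0,"wz":0,"gripper":8.5}
    - {"dx":2.1,"dy":-2.3,"dz":0,"wx":0,"wy":0,"wz":0,"gripper":8.5}
    - {"dx":2.1,"dy":-2.3,"dz":0,"wx":0,"wy":0,"wz":0,"gripper":8.5}
    - {"dx":2.1,"dy":-2.3,"dz":0,"wx":0,"wy":0,"wz":0,"gripper":8.5}
    - {"dx":2.1,"dy":-2.3,"dz":0,"wx":0,"wy":0,"wz":0,"gripper":8.5}
    - {"dx":2.1,"dy":-2.3,"dz":0,"wx":0,"wy":0,"wz":0,"gripper":8.5}

```text
clock: 1.9
ee_pos: [0.4436, 0.3236, 0.2448]
ee_rot: [0.0, 0.737, -0.676, -0.0]
force: [0.0, 1.2, 0.4]
gripper_width: 1.0
gripper_force: 0.0
```

Request:
move_arm:
  deltas:
    - {"dx":2.0,"dy":-2.3,"dz":0.4,"wx":0,"wy":0,"wz":0,"gripper":8.5}
    - {"dx":2.0,"dy":-2.3,"dz":0.4,"wx":0,"wy":0,"wz":0,"gripper":8.5}
    - {"dx":2.0,"dy":-2.3,"dz":0.4,"wx":0,"wy":0,"wz":0,"gripper":8.5}
    - {"dx":2.0,"dy":-2.3,"dz":0.4,"wx":0,"wy":0,"wz":0,"gripper":8.5}
    - {"dx":2.0,"dy":-2.3,"dz":0.4,"wx":0,"wy":0,"wz":0,"gripper":8.5}
    - {"dx":2.0,"dy":-2.3,"dz":0.4,"wx":0,"wy":0,"wz":0,"gripper":8.5}
    - {"dx":2.0,"dy":-2.3,"dz":0.4,"wx":0,"wy":0,"wz":0,"gripper":8.5}
    - {"dx":2.0,"dy":-2.3,"dz":0.4,"wx":0,"wy":0,"wz":0,"gripper":8.5}
    - {"dx":2.0,"dy":-2.3,"dz":0.4,"wx":0,"wy":0,"wz":0,"gripper":8.5}
    - {"dx":2.0,"dy":-2.3,"dz":0.4,"wx":0,"wy":0,"wz":0,"gripper":8.5}

```text
clock: 2.9
ee_pos: [0.69, 0.1444, 0.2044]
ee_rot: [0.001, 0.737, -0.676, -0.0]
force: [0.6, 0.2, 0.1]
gripper_width: 0.995
gripper_force: 0.0
```

Run:
```python
from h import *
im=shot('side','s1.png')
for p in posts(im,'side'):print(p)
t=shot('top','t1.png')
for p in posts(t,'top'):print(p)
c=im[90:240,250:450];cv2.imwrite('pics/s1c.png',cv2.resize(c[:,:,::-1],(800,600),interpolation=2))
go([.69,.142,.05],-85)
```

```text
(array([325.4, 147.1]), [319, 135, 13, 24, 217], array([0.69  , 0.1405, 0.037 ]))
(array([345.8, 171.4]), [339, 160, 14, 22, 223], array([ 0.6752, -0.0012,  0.037 ]))
(array([369.6, 190. ]), [362, 178, 15, 23, 239], array([ 0.6872, -0.1176,  0.037 ]))
(array([288.3, 202.1]), [279, 189, 20, 28, 397], array([ 0.4335, -0.0031,  0.037 ]))
(array([306.2, 198.1]), [299, 193, 16, 11, 139], array([ 0.492, -0.023,  0.037]))
(array([323.1, 143.3]), [317, 135, 13, 17, 158], array([ 0.6874, -0.1089,  0.037 ]))
(array([289.8, 145.8]), [284, 138, 13, 16, 158], array([0.6751, 0.0068, 0.037 ]))
(array([290.2, 195.3]), [283, 189, 15, 14, 166], array([ 0.5002, -0.0016,  0.037 ]))
(array([290.3, 215.5]), [281, 210, 19, 12, 203], array([ 0.431, -0.005,  0.037]))
pos [0.6908 0.1424 0.2021] F [ 0.1 -0.2 -1.1] w 84.9 t 3.0
turn deg [ 0.2 -0.1 -0.2] | shift cm in current axes [1.000e-02 2.000e-02 1.521e+01] | in target axes [ 0.04  0.08 15.21]
```

View pics/s1c.png

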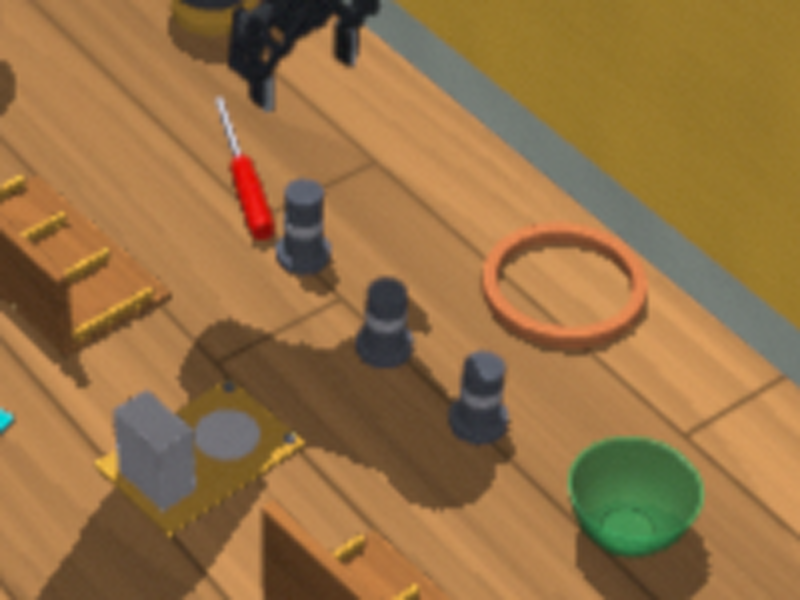

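The crop shows the open fingers lined up along x above the left post (crop 303,230), clear of the screwdriver. Descending and gripping.

Request:
move_arm:
  deltas:
    - {"dx":0,"dy":0,"dz":3,"wx":0,"wy":0,"wz":0,"gripper":8.5}
    - {"dx":0,"dy":0,"dz":3,"wx":0,"wy":0,"wz":0,"gripper":8.5}
    - {"dx":0,"dy":0,"dz":3,"wx":0,"wy":0,"wz":0,"gripper":8.5}
    - {"dx":0,"dy":0,"dz":2,"wx":0,"wy":0,"wz":0,"gripper":8.5}
    - {"dx":0,"dy":0,"dz":2,"wx":0,"wy":0,"wz":0,"gripper":8.5}
    - {"dx":0,"dy":0,"dz":2.1,"wx":0,"wy":0,"wz":0,"gripper":8.5}
    - {"dx":0,"dy":0,"dz":0,"wx":0,"wy":0,"wz":0,"gripper":8.5}

```text
clock: 3.7
ee_pos: [0.6867, 0.145, 0.0502]
ee_rot: [0.003, 0.737, -0.676, -0.002]
force: [-0.4, -0.2, -0.7]
gripper_width: 0.997
gripper_force: 0.0
```

Request:
move_arm:
  deltas:
    - {"dx":0,"dy":0,"dz":0,"wx":0,"wy":0,"wz":0,"gripper":5}
    - {"dx":0,"dy":0,"dz":0,"wx":0,"wy":0,"wz":0,"gripper":4.2}
    - {"dx":0,"dy":0,"dz":0,"wx":0,"wy":0,"wz":0,"gripper":3}
    - {"dx":0,"dy":0,"dz":0,"wx":0,"wy":0,"wz":0,"gripper":3}
    - {"dx":0,"dy":0,"dz":0,"wx":0,"wy":0,"wz":0,"gripper":3}
    - {"dx":0,"dy":0,"dz":0,"wx":0,"wy":0,"wz":0,"gripper":3}
  grip_force: 50

```text
clock: 4.3
ee_pos: [0.6905, 0.1456, 0.056]
ee_rot: [-0.001, 0.737, -0.676, 0.001]
force: [0.6, 1.3, 6.1]
gripper_width: 0.408
gripper_force: 49.5
```

Run:
```python
from h import *
go([.506,.0005,.2],5)
```

```text
pos [0.6905 0.1456 0.056 ] F [0.6 1.3 6.1] w 34.8 t 4.3
turn deg [ -0.2  -0.1 -90. ] | shift cm in current axes [ 12.85  19.59 -14.47] | in target axes [-19.65  12.85 -14.4 ]
```

Request:
move_arm:
  deltas:
    - {"dx":0,"dy":0,"dz":-1,"wx":0,"wy":0,"wz":0,"gripper":3}
    - {"dx":0,"dy":0,"dz":-3,"wx":0,"wy":0,"wz":0,"gripper":3}
    - {"dx":0,"dy":0,"dz":-3,"wx":0,"wy":0,"wz":0,"gripper":3}
    - {"dx":0,"dy":0,"dz":-3,"wx":0,"wy":0,"wz":0,"gripper":3}
    - {"dx":0,"dy":0,"dz":-2,"wx":0,"wy":0,"wz":-7.5,"gripper":3}
    - {"dx":0,"dy":0,"dz":0,"wx":0,"wy":0,"wz":-7.5,"gripper":3}
    - {"dx":0,"dy":0,"dz":0,"wx":0,"wy":0,"wz":-7.5,"gripper":3}
    - {"dx":0,"dy":0,"dz":0,"wx":0,"wy":0,"wz":-7.5,"gripper":3}
    - {"dx":0,"dy":0,"dz":0,"wx":0,"wy":0,"wz":-7.5,"gripper":3}
    - {"dx":0,"dy":0,"dz":0,"wx":0,"wy":0,"wz":-7.5,"gripper":3}

```text
clock: 5.3
ee_pos: [0.6882, 0.1452, 0.1729]
ee_rot: [0.001, 0.94, -0.34, -0.002]
force: [-0.2, -0.6, -3.7]
gripper_width: 0.411
gripper_force: 50.7
```

Request:
move_arm:
  deltas:
    - {"dx":0,"dy":0,"dz":0,"wx":0,"wy":0,"wz":-7.5,"gripper":3}
    - {"dx":0,"dy":0,"dz":0,"wx":0,"wy":0,"wz":-7.5,"gripper":3}
    - {"dx":0,"dy":0,"dz":0,"wx":0,"wy":0,"wz":-7.5,"gripper":3}
    - {"dx":0,"dy":0,"dz":0,"wx":0,"wy":0,"wz":-7.5,"gripper":3}
    - {"dx":0,"dy":0,"dz":0,"wx":0,"wy":0,"wz":-7.5,"gripper":3}
    - {"dx":0,"dy":0,"dz":0,"wx":0,"wy":0,"wz":-7.5,"gripper":3}

```text
clock: 5.9
ee_pos: [0.6882, 0.1451, 0.1729]
ee_rot: [0.0, 0.999, 0.046, -0.002]
force: [-0.7, 1.1, -3.8]
gripper_width: 0.412
gripper_force: 50.6
```

Request:
move_arm:
  deltas:
    - {"dx":-2.8,"dy":1.8,"dz":0,"wx":0,"wy":0,"wz":0,"gripper":3}
    - {"dx":-2.8,"dy":1.8,"dz":0,"wx":0,"wy":0,"wz":0,"gripper":3}
    - {"dx":-2.8,"dy":1.8,"dz":0,"wx":0,"wy":0,"wz":0,"gripper":3}
    - {"dx":-2.8,"dy":1.8,"dz":0,"wx":0,"wy":0,"wz":0,"gripper":3}
    - {"dx":-2.8,"dy":1.8,"dz":0,"wx":0,"wy":0,"wz":0,"gripper":3}
    - {"dx":-2.8,"dy":1.8,"dz":0,"wx":0,"wy":0,"wz":0,"gripper":3}
    - {"dx":-2.8,"dy":1.8,"dz":0,"wx":0,"wy":0,"wz":0,"gripper":3}
    - {"dx":0,"dy":0,"dz":0,"wx":0,"wy":0,"wz":0,"gripper":3}

```text
clock: 6.7
ee_pos: [0.5006, 0.0008, 0.1738]
ee_rot: [-0.0, 0.999, 0.042, -0.002]
force: [1.8, 0.3, -2.6]
gripper_width: 0.408
gripper_force: 50.5
```

Run:
```python
from h import *
for i in range(2): shot('side','s2.png');go([.506,.0005,.061],5)
print([p for p in posts(shot('top'),'top')])
```

```text
pos [0.5026 0.0017 0.1741] F [ 0.4  0.8 -2.6] w 34.9 t 6.8
turn deg [-0.   0.1 -0.1] | shift cm in current axes [ 0.36  0.16 11.3 ] | in target axes [ 0.33  0.15 11.31]
pos [0.5038 0.0024 0.1742] F [ 0.9 -0.5 -4. ] w 34.7 t 6.8
turn deg [-0.   0.1 -0.1] | shift cm in current axes [ 0.22  0.21 11.32] | in target axes [ 0.2   0.21 11.32]
[(array([323.1, 143.3]), [317, 135, 13, 17, 159], array([ 0.6876, -0.109 ,  0.037 ])), (array([290.4, 215.8]), [282, 210, 18, 12, 191], array([ 0.43  , -0.0053,  0.037 ])), (array([180.1, 246.8]), [177, 222, 7, 61, 114], array([0.315 , 0.3596, 0.037 ]))]
```

Request:
move_arm:
  deltas:
    - {"dx":0.25,"dy":0.17,"dz":3,"wx":0,"wy":0,"wz":0,"gripper":3}
    - {"dx":0,"dy":0,"dz":3,"wx":0,"wy":0,"wz":0,"gripper":3}
    - {"dx":0,"dy":0,"dz":3,"wx":0,"wy":0,"wz":0,"gripper":3}
    - {"dx":0,"dy":0,"dz":1.5,"wx":0,"wy":0,"wz":0,"gripper":3}
    - {"dx":0,"dy":0,"dz":0.3,"wx":0,"wy":0,"wz":0,"gripper":3}
    - {"dx":0,"dy":0,"dz":0,"wx":0,"wy":0,"wz":0,"gripper":3}
    - {"dx":0,"dy":0,"dz":0,"wx":0,"wy":0,"wz":0,"gripper":3}

```text
clock: 7.55
ee_pos: [0.5087, 0.0017, 0.0673]
ee_rot: [-0.0, 0.999, 0.043, 0.001]
force: [-1.0, 0.3, -3.8]
gripper_width: 0.409
gripper_force: 50.5
```

Run:
```python
from h import *
im=shot('side','s3.png');go([.506,.0005,.058],5)
c=im[140:240,240:373];cv2.imwrite('pics/s3c.png',cv2.resize(c[:,:,::-1],(798,600),interpolation=2))
```

```text
pos [0.5087 0.0017 0.0674] F [-0.1 -0.3 -3.5] w 34.8 t 7.6
turn deg [-0.  -0.1 -0. ] | shift cm in current axes [-0.28  0.1   0.94] | in target axes [-0.28  0.1   0.94]
```

View pics/s3c.png

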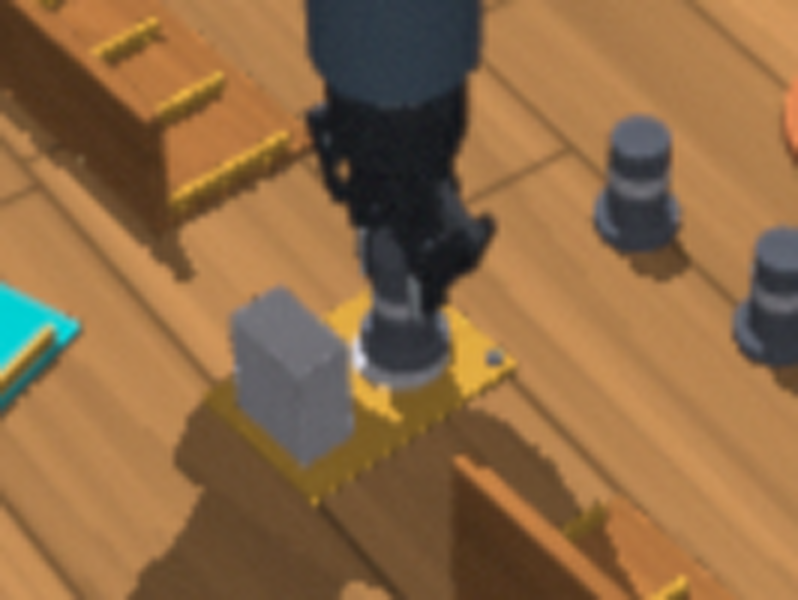

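Request:
move_arm:
  deltas:
    - {"dx":-0.25,"dy":0,"dz":0.4,"wx":0,"wy":0,"wz":0,"gripper":3}
    - {"dx":0,"dy":0,"dz":0.3,"wx":0,"wy":0,"wz":0,"gripper":3}
    - {"dx":0,"dy":0,"dz":0.1,"wx":0,"wy":0,"wz":0,"gripper":3}
    - {"dx":0,"dy":0,"dz":0,"wx":0,"wy":0,"wz":0,"gripper":3}

```text
clock: 8.0
ee_pos: [0.507, 0.0016, 0.0617]
ee_rot: [-0.0, 0.999, 0.044, 0.003]
force: [-5.1, 3.4, 16.7]
gripper_width: 0.41
gripper_force: 52.7
```

Request:
move_arm:
  deltas:
    - {"dx":0,"dy":0,"dz":0.1,"wx":0,"wy":0,"wz":0,"gripper":3}
    - {"dx":0,"dy":0,"dz":0,"wx":0,"wy":0,"wz":0,"gripper":3}
    - {"dx":0,"dy":0,"dz":0,"wx":0,"wy":0,"wz":0,"gripper":3}

```text
clock: 8.3
ee_pos: [0.5071, 0.0016, 0.0617]
ee_rot: [-0.0, 0.999, 0.044, 0.003]
force: [-7.5, 4.3, 24.2]
gripper_width: 0.409
gripper_force: 53.3
```

Request:
move_arm:
  deltas:
    - {"dx":0,"dy":0,"dz":-0.15,"wx":0,"wy":0,"wz":0,"gripper":3}
    - {"dx":0,"dy":0,"dz":0,"wx":0,"wy":0,"wz":0,"gripper":5.5}
    - {"dx":0,"dy":0,"dz":0,"wx":0,"wy":0,"wz":0,"gripper":5.5}
    - {"dx":0,"dy":0,"dz":0,"wx":0,"wy":0,"wz":0,"gripper":5.5}
    - {"dx":0,"dy":0,"dz":-2,"wx":0,"wy":0,"wz":0,"gripper":5.5}
    - {"dx":0,"dy":0,"dz":-3,"wx":0,"wy":0,"wz":0,"gripper":5.5}
    - {"dx":0,"dy":0,"dz":-3,"wx":0,"wy":0,"wz":0,"gripper":5.5}
    - {"dx":1,"dy":0,"dz":-3,"wx":0,"wy":0,"wz":0,"gripper":5.5}
    - {"dx":3,"dy":0,"dz":-3,"wx":0,"wy":0,"wz":0,"gripper":5.5}
    - {"dx":0,"dy":0,"dz":0,"wx":0,"wy":0,"wz":0,"gripper":5.5}

```text
clock: 9.3
ee_pos: [0.5495, 0.0048, 0.2028]
ee_rot: [0.0, 0.999, 0.043, 0.004]
force: [-0.3, 0.0, -0.4]
gripper_width: 0.648
gripper_force: 0.0
```

Run:
```python
from h import *
im=shot('side','s4.png');go([.506,.0005,.058],5)
c=im[160:235,260:360];a=cv2.resize(c[:,:,::-1],(800,600),interpolation=2);cv2.imwrite('pics/s4c.png',a)
```

```text
pos [0.5471 0.0048 0.2002] F [-0.7 -0.5 -0.3] w 55.1 t 9.3
turn deg [-0.  -0.2 -0.1] | shift cm in current axes [-4.18  0.08 14.2 ] | in target axes [-4.13  0.07 14.22]
```

View pics/s4c.png

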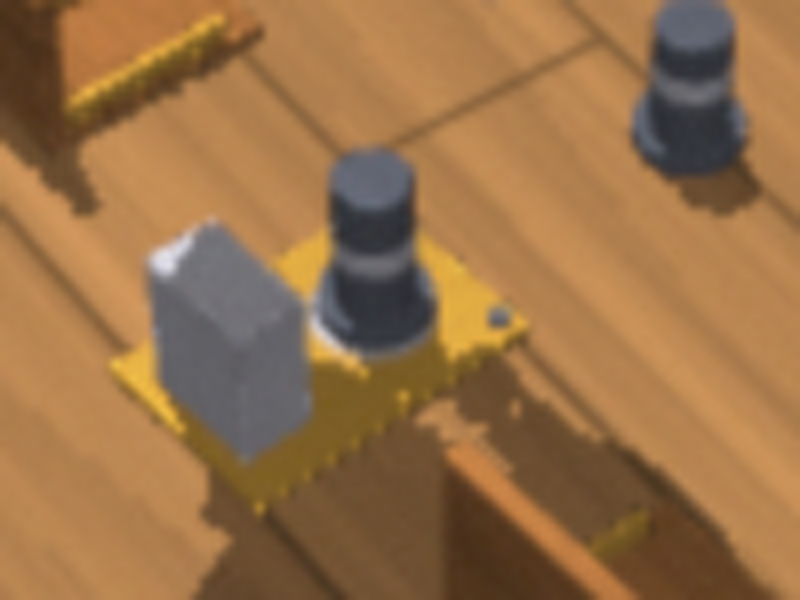

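Request:
move_arm:
  deltas:
    - {"dx":-2.1,"dy":0.1,"dz":0,"wx":0,"wy":0,"wz":0,"gripper":0}
    - {"dx":-2.1,"dy":0,"dz":0,"wx":0,"wy":0,"wz":0,"gripper":0}
    - {"dx":0,"dy":0,"dz":3,"wx":0,"wy":0,"wz":0,"gripper":0}
    - {"dx":0,"dy":0,"dz":3,"wx":0,"wy":0,"wz":0,"gripper":0}
    - {"dx":0,"dy":0,"dz":2.5,"wx":0,"wy":0,"wz":0,"gripper":0}
    - {"dx":0,"dy":0,"dz":0.9,"wx":0,"wy":0,"wz":0,"gripper":0}
    - {"dx":0,"dy":0,"dz":0,"wx":0,"wy":0,"wz":0,"gripper":0}
    - {"dx":0,"dy":0,"dz":0,"wx":0,"wy":0,"wz":0,"gripper":0}

```text
clock: 10.15
ee_pos: [0.5037, -0.0001, 0.1055]
ee_rot: [0.0, 0.999, 0.043, 0.0]
force: [-0.2, -0.1, 0.1]
gripper_width: 0.003
gripper_force: 0.0
```

Request:
move_arm:
  deltas:
    - {"dx":0,"dy":0,"dz":0.2,"wx":0,"wy":0,"wz":0,"gripper":0}
    - {"dx":0,"dy":0,"dz":0,"wx":0,"wy":0,"wz":0,"gripper":0}
    - {"dx":0,"dy":0,"dz":0,"wx":0,"wy":0,"wz":0,"gripper":0}

```text
clock: 10.45
ee_pos: [0.5036, 0.0, 0.1034]
ee_rot: [-0.0, 0.999, 0.043, 0.001]
force: [0.1, 0.3, 0.5]
gripper_width: -0.002
gripper_force: 0.0
```

Request:
move_arm:
  deltas:
    - {"dx":0,"dy":0,"dz":0.2,"wx":0,"wy":0,"wz":0,"gripper":0}
    - {"dx":0,"dy":0,"dz":0,"wx":0,"wy":0,"wz":0,"gripper":0}
    - {"dx":0,"dy":0,"dz":0,"wx":0,"wy":0,"wz":0,"gripper":0}

```text
clock: 10.75
ee_pos: [0.5032, -0.0001, 0.1008]
ee_rot: [0.0, 0.999, 0.043, -0.0]
force: [0.5, -0.2, 0.8]
gripper_width: -0.002
gripper_force: 0.0
```

Request:
move_arm:
  deltas:
    - {"dx":0.3,"dy":0,"dz":0.2,"wx":0,"wy":0,"wz":0,"gripper":0}
    - {"dx":0,"dy":0,"dz":0,"wx":0,"wy":0,"wz":0,"gripper":0}
    - {"dx":0,"dy":0,"dz":0,"wx":0,"wy":0,"wz":0,"gripper":0}

```text
clock: 11.05
ee_pos: [0.5064, -0.0001, 0.1006]
ee_rot: [0.0, 0.999, 0.044, 0.0]
force: [-5.7, -0.2, 13.4]
gripper_width: 0.001
gripper_force: 6.6
```

Request:
move_arm:
  deltas:
    - {"dx":0,"dy":0,"dz":0.1,"wx":0,"wy":0,"wz":0,"gripper":0}
    - {"dx":0,"dy":0,"dz":0.1,"wx":0,"wy":0,"wz":0,"gripper":0}
    - {"dx":0,"dy":0,"dz":0,"wx":0,"wy":0,"wz":0,"gripper":0}

```text
clock: 11.35
ee_pos: [0.5072, -0.0003, 0.1007]
ee_rot: [0.001, 0.999, 0.044, 0.002]
force: [-10.2, 0.0, 25.8]
gripper_width: -0.0
gripper_force: 12.8
```

Contact at TCP z = 0.1007, so the tip is at about 0.087 m. The first post is taller than the step (86 mm expected) and goes in the high rack. I'll regrasp it with a tilted tool so the body clears the back board.

Request:
move_arm:
  deltas:
    - {"dx":0,"dy":0,"dz":-2,"wx":0,"wy":0,"wz":0,"gripper":0}
    - {"dx":0,"dy":0,"dz":-3,"wx":0,"wy":0,"wz":0,"gripper":6}
    - {"dx":0,"dy":0,"dz":-3,"wx":0,"wy":0,"wz":0,"gripper":6}

```text
clock: 11.65
ee_pos: [0.506, 0.0001, 0.1776]
ee_rot: [0.0, 0.999, 0.043, -0.0]
force: [1.2, 0.4, 0.1]
gripper_width: 0.331
gripper_force: 0.0
```

Run:
```python
from h import *
go([.507,.001,.150],5,25)
t=shot('top');print(posts(t,'top')); s=shot('side')
for p in posts(s,'side'):print(p[0],p[1],p[2])
# low/high rack dividers in side view
hsv=cv2.cvtColor(s,cv2.COLOR_RGB2HSV);y=(hsv[...,0]>17)&(hsv[...,0]<32)&(hsv[...,1]>130)&(hsv[...,2]>110)
for c,q,m in blobs(y,8,300):
    p=ray('side',*c,.015)
    if .35<p[0]<.65 and abs(p[1])<.45:
        r=np.argwhere(m)[:,::-1];a=r[r[:,0].argmax()];print('div',c.round(1),q[4],p.round(3),'front end',ray('side',*a,.018).round(3))
```

```text
pos [5.060e-01 1.000e-04 1.776e-01] F [1.2 0.4 0.1] w 28.3 t 11.7
turn deg [  0.  -24.9  -0. ] | shift cm in current axes [ 0.11 -0.08  2.76] | in target axes [ 1.26 -0.08  2.45]
[(array([323.1, 143.3]), [317, 135, 13, 16, 157], array([ 0.6876, -0.1089,  0.037 ])), (array([290.4, 215.8]), [282, 210, 18, 12, 191], array([ 0.43  , -0.0053,  0.037 ])), (array([180.2, 242.4]), [178, 221, 5, 53, 107], array([0.3294, 0.3604, 0.037 ]))]
[345.8 171.2] [339, 160, 14, 22, 219] [ 6.757e-01 -4.000e-04  3.700e-02]
[306.3 192.2] [299, 179, 15, 25, 258] [ 0.5071 -0.0012  0.037 ]
[369.6 189.8] [363, 178, 14, 23, 237] [ 0.6876 -0.1171  0.037 ]
[288.2 202.1] [279, 189, 19, 28, 382] [ 0.4331 -0.0029  0.037 ]
div [250.6 136.8] 31 [0.507 0.37  0.015] front end [0.527 0.371 0.018]
div [260.6 146.3] 28 [0.51  0.303 0.015] front end [0.532 0.306 0.018]
div [271.7 155.5] 31 [0.518 0.238 0.015] front end [0.539 0.241 0.018]
div [277.8 168. ] 59 [0.501 0.17  0.015] front end [0.543 0.174 0.018]
div [297.5 192.5] 35 [0.493 0.032 0.015] front end [0.507 0.038 0.018]
div [337.5 226. ] 19 [ 0.516 -0.165  0.015] front end [ 0.527 -0.165  0.018]
div [350.8 239. ] 21 [ 0.519 -0.231  0.015] front end [ 0.531 -0.233  0.018]
div [364.6 252.4] 22 [ 0.522 -0.297  0.015] front end [ 0.535 -0.298  0.018]
div [372.8 271. ] 71 [ 0.499 -0.365  0.015] front end [ 0.542 -0.362  0.018]
```

Request:
move_arm:
  deltas:
    - {"dx":0,"dy":0,"dz":0,"wx":0,"wy":-6.25,"wz":0,"gripper":7}
    - {"dx":0,"dy":0,"dz":0,"wx":0,"wy":-6.25,"wz":0,"gripper":7}
    - {"dx":0,"dy":0,"dz":0,"wx":0,"wy":-6.25,"wz":0,"gripper":7}
    - {"dx":0,"dy":0,"dz":0,"wx":0,"wy":-6.2,"wz":0,"gripper":7}
    - {"dx":0.76,"dy":0.05,"dz":1.66,"wx":0,"wy":0,"wz":0,"gripper":7}
    - {"dx":0.76,"dy":0,"dz":1.66,"wx":0,"wy":0,"wz":0,"gripper":7}
    - {"dx":0,"dy":0,"dz":0,"wx":0,"wy":0,"wz":0,"gripper":7}

```text
clock: 12.45
ee_pos: [0.5046, -0.0003, 0.1372]
ee_rot: [0.009, 0.975, 0.042, -0.219]
force: [-0.1, -0.2, -0.4]
gripper_width: 0.817
gripper_force: 0.0
```

Run:
```python
from h import *
go([.505,-.0005,.056],5,25)
```

```text
pos [ 5.046e-01 -3.000e-04  1.372e-01] F [-0.1 -0.2 -0.4] w 69.8 t 12.4
turn deg [-0.   0.3 -0.1] | shift cm in current axes [3.5  0.02 7.33] | in target axes [3.46 0.02 7.35]
```

Good. Next I descend and grip, lift 12 cm, and go on to high bay 0.

Request:
move_arm:
  deltas:
    - {"dx":0.86,"dy":0,"dz":1.84,"wx":0,"wy":0,"wz":0,"gripper":7}
    - {"dx":0.86,"dy":0,"dz":1.84,"wx":0,"wy":0,"wz":0,"gripper":7}
    - {"dx":0.86,"dy":0,"dz":1.84,"wx":0,"wy":0,"wz":0,"gripper":7}
    - {"dx":0.86,"dy":0,"dz":1.84,"wx":0,"wy":0,"wz":0,"gripper":7}
    - {"dx":0,"dy":0,"dz":0,"wx":0,"wy":0,"wz":0,"gripper":5}
    - {"dx":0,"dy":0,"dz":0,"wx":0,"wy":0,"wz":0,"gripper":3}
    - {"dx":0,"dy":0,"dz":0,"wx":0,"wy":0,"wz":0,"gripper":3}
    - {"dx":0,"dy":0,"dz":0,"wx":0,"wy":0,"wz":0,"gripper":3}
    - {"dx":0,"dy":0,"dz":0,"wx":0,"wy":0,"wz":0,"gripper":3}
    - {"dx":0,"dy":0,"dz":0,"wx":0,"wy":0,"wz":0,"gripper":3}

```text
clock: 13.45
ee_pos: [0.507, -0.0001, 0.0605]
ee_rot: [0.009, 0.976, 0.042, -0.215]
force: [0.4, 2.4, 6.4]
gripper_width: 0.411
gripper_force: 50.4
```

Request:
move_arm:
  deltas:
    - {"dx":-0.42,"dy":0,"dz":-0.9,"wx":0,"wy":0,"wz":0,"gripper":3}
    - {"dx":-1.06,"dy":0,"dz":-2.26,"wx":0,"wy":0,"wz":0,"gripper":3}
    - {"dx":-1.06,"dy":0,"dz":-2.26,"wx":0,"wy":0,"wz":0,"gripper":3}
    - {"dx":-1.06,"dy":0,"dz":-2.26,"wx":0,"wy":0,"wz":0,"gripper":3}
    - {"dx":-1.06,"dy":0,"dz":-2.26,"wx":0,"wy":0,"wz":0,"gripper":3}
    - {"dx":-1.06,"dy":0,"dz":-2.26,"wx":0,"wy":0,"wz":0,"gripper":3}
    - {"dx":0,"dy":0,"dz":0,"wx":0,"wy":0,"wz":0,"gripper":3}

```text
clock: 14.15
ee_pos: [0.5073, -0.0005, 0.1972]
ee_rot: [0.009, 0.976, 0.042, -0.212]
force: [0.2, -0.2, -3.5]
gripper_width: 0.407
gripper_force: 50.6
```

Run:
```python
from h import *
go([.490,-.199,.187],5,25)
for n in('side','top'):
  for p in posts(shot(n),n):print(n,p[0],p[1],p[2])
```

```text
pos [ 5.073e-01 -5.000e-04  1.972e-01] F [ 0.2 -0.2 -3.5] w 34.8 t 14.2
turn deg [-0.  -0.5 -0. ] | shift cm in current axes [-2.71 19.62  2.36] | in target axes [-2.7  19.62  2.38]
side [345.8 171.2] [339, 160, 14, 22, 220] [ 6.755e-01 -5.000e-04  3.700e-02]
side [369.6 189.8] [363, 178, 14, 23, 237] [ 0.6876 -0.1171  0.037 ]
side [288.8 205.4] [279, 194, 19, 23, 266] [ 0.427 -0.016  0.037]
top [323.1 143.3] [317, 135, 13, 17, 160] [ 0.6874 -0.1091  0.037 ]
top [181.1 171.3] [178, 148, 7, 56, 127] [0.5734 0.3781 0.037 ]
```

Request:
move_arm:
  deltas:
    - {"dx":-0.443,"dy":2.8,"dz":0.206,"wx":0,"wy":0,"wz":0,"gripper":3}
    - {"dx":-0.443,"dy":2.8,"dz":0.206,"wx":0,"wy":0,"wz":0,"gripper":3}
    - {"dx":-0.443,"dy":2.8,"dz":0.206,"wx":0,"wy":0,"wz":0,"gripper":3}
    - {"dx":-0.443,"dy":2.8,"dz":0.206,"wx":0,"wy":0,"wz":0,"gripper":3}
    - {"dx":-0.443,"dy":2.8,"dz":0.206,"wx":0,"wy":0,"wz":0,"gripper":3}
    - {"dx":-0.443,"dy":2.8,"dz":0.206,"wx":0,"wy":0,"wz":0,"gripper":3}
    - {"dx":-0.443,"dy":2.8,"dz":0.206,"wx":0,"wy":0,"wz":0,"gripper":3}
    - {"dx":0,"dy":0,"dz":0,"wx":0,"wy":0,"wz":0,"gripper":3}
    - {"dx":0,"dy":0,"dz":0,"wx":0,"wy":0,"wz":0,"gripper":3}

```text
clock: 15.15
ee_pos: [0.4878, -0.1986, 0.1921]
ee_rot: [0.009, 0.975, 0.042, -0.217]
force: [-0.2, 0.2, -3.4]
gripper_width: 0.409
gripper_force: 50.8
```

Run:
```python
from h import *
for i in range(2): im=shot('side','s5.png');go([.490,-.1985,.085],5,25)
```

```text
pos [ 0.4881 -0.1981  0.1925] F [ 1.1  1.  -4.2] w 35.0 t 15.2
turn deg [-0.1  0.1 -0. ] | shift cm in current axes [4.72 0.07 9.66] | in target axes [4.71 0.06 9.66]
pos [ 0.4884 -0.1978  0.1928] F [ 0.2  0.3 -2.6] w 34.7 t 15.2
turn deg [-0.1  0.   0. ] | shift cm in current axes [4.71 0.09 9.7 ] | in target axes [4.7  0.08 9.71]
```

Lower to about 2.5 cm above the floor and check alignment.

Request:
move_arm:
  deltas:
    - {"dx":1.18,"dy":0.05,"dz":2.42,"wx":0,"wy":0,"wz":0,"gripper":3}
    - {"dx":1.18,"dy":0,"dz":2.42,"wx":0,"wy":0,"wz":0,"gripper":3}
    - {"dx":1.18,"dy":0,"dz":2.42,"wx":0,"wy":0,"wz":0,"gripper":3}
    - {"dx":1.18,"dy":0,"dz":2.42,"wx":0,"wy":0,"wz":0,"gripper":3}
    - {"dx":0,"dy":0,"dz":0,"wx":0,"wy":0,"wz":0,"gripper":3}
    - {"dx":0,"dy":0,"dz":0,"wx":0,"wy":0,"wz":0,"gripper":3}

```text
clock: 15.85
ee_pos: [0.4908, -0.1985, 0.0866]
ee_rot: [0.01, 0.975, 0.043, -0.216]
force: [0.2, -0.8, -3.5]
gripper_width: 0.412
gripper_force: 50.7
```

Run:
```python
from h import *
im=shot('side');t=shot('top');go([.490,-.1985,.062],5,25)
a=cv2.resize(im[195:285,300:400],(400,360),interpolation=2);b=cv2.resize(t[165:229,320:410],(506,360),interpolation=2)
cv2.imwrite('pics/c6.png',cv2.resize(np.hstack([a,b]),(800,318))[:,:,::-1])
```

```text
pos [ 0.4918 -0.1988  0.0877] F [-0.4 -0.2 -3.4] w 34.7 t 15.9
turn deg [ 0.1 -0.2 -0. ] | shift cm in current axes [ 0.92 -0.05  2.41] | in target axes [ 0.93 -0.05  2.41]
```

View pics/c6.png

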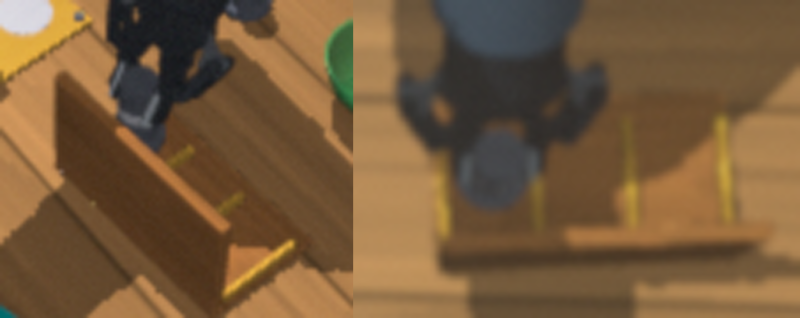

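Request:
move_arm:
  deltas:
    - {"dx":0.5,"dy":0,"dz":1.08,"wx":0,"wy":0,"wz":0,"gripper":3}
    - {"dx":0.4,"dy":0,"dz":0.88,"wx":0,"wy":0,"wz":0,"gripper":3}
    - {"dx":0.08,"dy":0,"dz":0.18,"wx":0,"wy":0,"wz":0,"gripper":3}
    - {"dx":0,"dy":0,"dz":0,"wx":0,"wy":0,"wz":0,"gripper":3}
    - {"dx":0,"dy":0,"dz":0,"wx":0,"wy":0,"wz":0,"gripper":3}

```text
clock: 16.45
ee_pos: [0.4906, -0.1991, 0.0627]
ee_rot: [0.009, 0.975, 0.042, -0.216]
force: [0.5, -0.8, -3.3]
gripper_width: 0.409
gripper_force: 50.9
```

Request:
move_arm:
  deltas:
    - {"dx":-0.45,"dy":0,"dz":0.21,"wx":0,"wy":0,"wz":0,"gripper":3}
    - {"dx":-0.45,"dy":0,"dz":0.21,"wx":0,"wy":0,"wz":0,"gripper":3}
    - {"dx":-0.45,"dy":0,"dz":0.21,"wx":0,"wy":0,"wz":0,"gripper":3}
    - {"dx":-0.45,"dy":0,"dz":0.21,"wx":0,"wy":0,"wz":0,"gripper":3}
    - {"dx":-0.45,"dy":0,"dz":0.21,"wx":0,"wy":0,"wz":0,"gripper":3}
    - {"dx":0,"dy":0,"dz":0,"wx":0,"wy":0,"wz":0,"gripper":3}
    - {"dx":0,"dy":0,"dz":0,"wx":0,"wy":0,"wz":0,"gripper":3}

```text
clock: 17.15
ee_pos: [0.4658, -0.2011, 0.0628]
ee_rot: [0.009, 0.976, 0.042, -0.216]
force: [1.3, -0.3, -2.8]
gripper_width: 0.411
gripper_force: 51.1
```

Request:
move_arm:
  deltas:
    - {"dx":-0.27,"dy":0,"dz":0.127,"wx":0,"wy":0,"wz":0,"gripper":3}
    - {"dx":-0.27,"dy":0,"dz":0.127,"wx":0,"wy":0,"wz":0,"gripper":3}
    - {"dx":0,"dy":0,"dz":0,"wx":0,"wy":0,"wz":0,"gripper":3}
    - {"dx":0,"dy":0,"dz":0,"wx":0,"wy":0,"wz":0,"gripper":3}

```text
clock: 17.55
ee_pos: [0.4642, -0.2012, 0.0631]
ee_rot: [0.01, 0.977, 0.043, -0.211]
force: [9.4, 2.9, -1.2]
gripper_width: 0.409
gripper_force: 51.5
```

Request:
move_arm:
  deltas:
    - {"dx":-0.18,"dy":0,"dz":0.085,"wx":0,"wy":0,"wz":0,"gripper":3}
    - {"dx":-0.09,"dy":0,"dz":0.042,"wx":0,"wy":0,"wz":0,"gripper":3}
    - {"dx":0,"dy":0,"dz":0,"wx":0,"wy":0,"wz":0,"gripper":3}
    - {"dx":0,"dy":0,"dz":0,"wx":0,"wy":0,"wz":0,"gripper":3}

```text
clock: 17.95
ee_pos: [0.4615, -0.2017, 0.0635]
ee_rot: [0.01, 0.977, 0.043, -0.211]
force: [8.6, 1.4, -1.0]
gripper_width: 0.407
gripper_force: 51.7
```

Request:
move_arm:
  deltas:
    - {"dx":0.18,"dy":0,"dz":-0.085,"wx":0,"wy":0,"wz":0,"gripper":3}
    - {"dx":0.06,"dy":0,"dz":0.13,"wx":0,"wy":0,"wz":0,"gripper":3}
    - {"dx":0.06,"dy":0,"dz":0.13,"wx":0,"wy":0,"wz":0,"gripper":3}
    - {"dx":0,"dy":0,"dz":0,"wx":0,"wy":0,"wz":0,"gripper":3}
    - {"dx":0,"dy":0,"dz":0,"wx":0,"wy":0,"wz":0,"gripper":3}

```text
clock: 18.45
ee_pos: [0.4621, -0.2019, 0.0616]
ee_rot: [0.01, 0.976, 0.043, -0.212]
force: [5.6, 2.5, 6.3]
gripper_width: 0.406
gripper_force: 52.4
```

Request:
move_arm:
  deltas:
    - {"dx":0,"dy":0,"dz":0,"wx":0,"wy":0,"wz":0,"gripper":4.8}
    - {"dx":0,"dy":0,"dz":0,"wx":0,"wy":0,"wz":0,"gripper":4.8}
    - {"dx":0,"dy":0,"dz":0,"wx":0,"wy":0,"wz":0,"gripper":4.8}
    - {"dx":-0.84,"dy":0,"dz":-1.8,"wx":0,"wy":0,"wz":0,"gripper":4.8}
    - {"dx":-1.27,"dy":0,"dz":-2.7,"wx":0,"wy":0,"wz":0,"gripper":4.8}
    - {"dx":-0.84,"dy":0,"dz":-1.8,"wx":0,"wy":0,"wz":0,"gripper":4.8}
    - {"dx":2.7,"dy":0,"dz":-1.27,"wx":0,"wy":0,"wz":0,"gripper":0}
    - {"dx":2.7,"dy":0,"dz":-1.27,"wx":0,"wy":0,"wz":0,"gripper":0}
    - {"dx":0,"dy":0,"dz":0,"wx":0,"wy":0,"wz":0,"gripper":0}
    - {"dx":0,"dy":0,"dz":0,"wx":0,"wy":0,"wz":0,"gripper":0}

```text
clock: 19.45
ee_pos: [0.5178, -0.1965, 0.1287]
ee_rot: [0.009, 0.975, 0.042, -0.217]
force: [0.1, -0.3, -0.6]
gripper_width: -0.002
gripper_force: 0.0
```

Run:
```python
from h import *
im=shot('side');t=shot('top');go([.512,-.1985,.04],5,25)
for n,i in(('side',im),('top',t)):
  for p in posts(i,n):print(n,p[0],p[1],p[2])
a=cv2.resize(im[195:285,300:400],(400,360),interpolation=2);b=cv2.resize(t[165:229,320:410],(506,360),interpolation=2)
cv2.imwrite('pics/c7.png',cv2.resize(np.hstack([a,b]),(800,318))[:,:,::-1])
```

```text
pos [ 0.5173 -0.1966  0.1293] F [-0.3  0.8  0.8] w 0.5 t 19.6
turn deg [-0.  0. -0.] | shift cm in current axes [3.29 0.14 8.32] | in target axes [3.28 0.14 8.32]
side [288.5 205.9] [279, 194, 19, 23, 248] [ 0.4251 -0.0172  0.037 ]
top [260.5 150.4] [256, 132, 10, 45, 75] [0.6555 0.108  0.037 ]
top [323.3 143.4] [317, 135, 14, 17, 166] [ 0.6871 -0.1095  0.037 ]
top [347.9 206.2] [341, 201, 14, 11, 115] [ 0.4686 -0.1998  0.037 ]
```

View pics/c7.png

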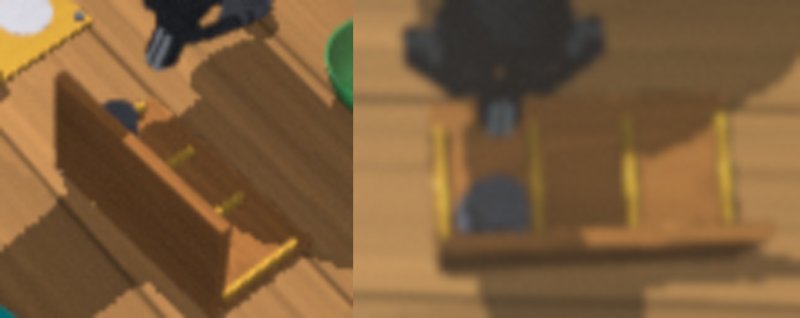

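Request:
move_arm:
  deltas:
    - {"dx":1.2,"dy":0.12,"dz":2.72,"wx":0,"wy":0,"wz":0,"gripper":0}
    - {"dx":1.2,"dy":0,"dz":2.72,"wx":0,"wy":0,"wz":0,"gripper":0}
    - {"dx":1.2,"dy":0,"dz":2.72,"wx":0,"wy":0,"wz":0,"gripper":0}
    - {"dx":-0.45,"dy":0,"dz":0.21,"wx":0,"wy":0,"wz":0,"gripper":0}
    - {"dx":-0.45,"dy":0,"dz":0.21,"wx":0,"wy":0,"wz":0,"gripper":0}
    - {"dx":0,"dy":0,"dz":0,"wx":0,"wy":0,"wz":0,"gripper":0}
    - {"dx":0,"dy":0,"dz":0,"wx":0,"wy":0,"wz":0,"gripper":0}

```text
clock: 20.25
ee_pos: [0.5074, -0.199, 0.0422]
ee_rot: [0.01, 0.976, 0.042, -0.214]
force: [-0.2, -1.1, 0.5]
gripper_width: 0.001
gripper_force: 0.0
```

Request:
move_arm:
  deltas:
    - {"dx":-0.18,"dy":0,"dz":0.085,"wx":0,"wy":0,"wz":0,"gripper":0}
    - {"dx":-0.18,"dy":0,"dz":0.085,"wx":0,"wy":0,"wz":0,"gripper":0}
    - {"dx":0,"dy":0,"dz":0,"wx":0,"wy":0,"wz":0,"gripper":0}
    - {"dx":0,"dy":0,"dz":0,"wx":0,"wy":0,"wz":0,"gripper":0}

```text
clock: 20.65
ee_pos: [0.5026, -0.1991, 0.0403]
ee_rot: [0.009, 0.975, 0.042, -0.216]
force: [-0.1, -0.2, -0.4]
gripper_width: 0.0
gripper_force: 0.0
```

Request:
move_arm:
  deltas:
    - {"dx":-0.18,"dy":0,"dz":0.085,"wx":0,"wy":0,"wz":0,"gripper":0}
    - {"dx":0,"dy":0,"dz":0,"wx":0,"wy":0,"wz":0,"gripper":0}
    - {"dx":0,"dy":0,"dz":0,"wx":0,"wy":0,"wz":0,"gripper":0}

```text
clock: 20.95
ee_pos: [0.5005, -0.1992, 0.0402]
ee_rot: [0.009, 0.975, 0.042, -0.216]
force: [0.2, 1.0, -0.1]
gripper_width: 0.001
gripper_force: 0.0
```

Request:
move_arm:
  deltas:
    - {"dx":-0.18,"dy":0,"dz":0.085,"wx":0,"wy":0,"wz":0,"gripper":0}
    - {"dx":-0.18,"dy":0,"dz":0.085,"wx":0,"wy":0,"wz":0,"gripper":0}
    - {"dx":0,"dy":0,"dz":0,"wx":0,"wy":0,"wz":0,"gripper":0}

```text
clock: 21.25
ee_pos: [0.498, -0.1996, 0.0406]
ee_rot: [0.01, 0.976, 0.042, -0.214]
force: [4.5, 0.3, 0.9]
gripper_width: 0.0
gripper_force: 2.3
```

Request:
move_arm:
  deltas:
    - {"dx":-0.18,"dy":0,"dz":0.085,"wx":0,"wy":0,"wz":0,"gripper":0}
    - {"dx":0,"dy":0,"dz":0,"wx":0,"wy":0,"wz":0,"gripper":0}
    - {"dx":0,"dy":0,"dz":0,"wx":0,"wy":0,"wz":0,"gripper":0}

```text
clock: 21.55
ee_pos: [0.4975, -0.1999, 0.041]
ee_rot: [0.01, 0.976, 0.043, -0.213]
force: [8.1, 0.7, 2.3]
gripper_width: -0.002
gripper_force: 3.9
```

Request:
move_arm:
  deltas:
    - {"dx":-0.09,"dy":0,"dz":0.042,"wx":0,"wy":0,"wz":0,"gripper":0}
    - {"dx":0,"dy":0,"dz":0,"wx":0,"wy":0,"wz":0,"gripper":0}
    - {"dx":0,"dy":0,"dz":0,"wx":0,"wy":0,"wz":0,"gripper":0}

```text
clock: 21.85
ee_pos: [0.4972, -0.2, 0.0412]
ee_rot: [0.01, 0.976, 0.043, -0.212]
force: [10.0, 0.2, 2.5]
gripper_width: 0.001
gripper_force: 4.7
```

Post 1 is home: force rises while the position holds. Now retract and go to post 2.

Request:
move_arm:
  deltas:
    - {"dx":2.7,"dy":0,"dz":-1.27,"wx":0,"wy":0,"wz":0,"gripper":0}
    - {"dx":-1.27,"dy":0,"dz":-2.72,"wx":0,"wy":0,"wz":0,"gripper":8.5}
    - {"dx":-1.27,"dy":0,"dz":-2.72,"wx":0,"wy":0,"wz":0,"gripper":8.5}
    - {"dx":-1.27,"dy":0,"dz":-2.72,"wx":0,"wy":0,"wz":0,"gripper":8.5}
    - {"dx":-1.27,"dy":0,"dz":-2.72,"wx":0,"wy":0,"wz":0,"gripper":8.5}
    - {"dx":-1.27,"dy":0,"dz":-2.72,"wx":0,"wy":0,"wz":0,"gripper":8.5}
    - {"dx":0,"dy":0,"dz":0,"wx":0,"wy":6.25,"wz":0,"gripper":8.5}
    - {"dx":0,"dy":0,"dz":0,"wx":0,"wy":6.25,"wz":0,"gripper":8.5}
    - {"dx":0,"dy":0,"dz":0,"wx":0,"wy":6.25,"wz":0,"gripper":8.5}
    - {"dx":0,"dy":0,"dz":0,"wx":0,"wy":6.25,"wz":0,"gripper":8.5}

```text
clock: 22.85
ee_pos: [0.5224, -0.1972, 0.1906]
ee_rot: [-0.0, 0.999, 0.043, 0.002]
force: [-0.6, -0.1, -0.7]
gripper_width: 0.992
gripper_force: 0.0
```

Run:
```python
from h import *
im=shot('side');t=shot('top');go([.677,.003,.2],5)
for n,i in(('side',im),('top',t)):
  for p in posts(i,n):print(n,p[0],p[1],p[2])
```

```text
pos [ 0.5203 -0.1975  0.1917] F [-1.  -0.6  0.4] w 84.8 t 22.9
turn deg [-0.  -0.2 -0.1] | shift cm in current axes [ 17.32 -18.64  -0.77] | in target axes [ 17.36 -18.61  -0.83]
side [288.5 205.9] [279, 194, 19, 23, 248] [ 0.4249 -0.0171  0.037 ]
top [253.2 210.5] [246, 182, 15, 63, 162] [0.4443 0.1218 0.037 ]
top [347.9 206.3] [341, 201, 14, 11, 118] [ 0.4683 -0.1996  0.037 ]
```

Request:
move_arm:
  deltas:
    - {"dx":2.17,"dy":-2.33,"dz":0,"wx":0,"wy":0,"wz":0,"gripper":8.5}
    - {"dx":2.17,"dy":-2.33,"dz":0,"wx":0,"wy":0,"wz":0,"gripper":8.5}
    - {"dx":2.17,"dy":-2.33,"dz":0,"wx":0,"wy":0,"wz":0,"gripper":8.5}
    - {"dx":2.17,"dy":-2.33,"dz":0,"wx":0,"wy":0,"wz":0,"gripper":8.5}
    - {"dx":2.17,"dy":-2.33,"dz":0,"wx":0,"wy":0,"wz":0,"gripper":8.5}
    - {"dx":2.17,"dy":-2.33,"dz":0,"wx":0,"wy":0,"wz":0,"gripper":8.5}
    - {"dx":2.17,"dy":-2.33,"dz":0,"wx":0,"wy":0,"wz":0,"gripper":8.5}
    - {"dx":2.17,"dy":-2.33,"dz":0,"wx":0,"wy":0,"wz":0,"gripper":8.5}
    - {"dx":0,"dy":0,"dz":0,"wx":0,"wy":0,"wz":0,"gripper":8.5}

```text
clock: 23.85
ee_pos: [0.6808, 0.0065, 0.188]
ee_rot: [0.0, 0.999, 0.045, -0.002]
force: [-0.0, -0.4, -0.5]
gripper_width: 0.999
gripper_force: 0.0
```

Run:
```python
from h import *
im=shot('side','s8.png');t=shot('top','t8.png');go([.677,.003,.05],5)
for n,i in(('side',im),('top',t)):
  for p in posts(i,n):print(n,p[0],p[1],p[2])
```

```text
pos [0.6797 0.004  0.1891] F [-0.8  0.1  0.1] w 85.1 t 23.9
turn deg [0.  0.2 0. ] | shift cm in current axes [-0.24  0.06 13.91] | in target axes [-0.28  0.07 13.91]
side [345.8 171.2] [339, 160, 14, 22, 220] [ 6.755e-01 -5.000e-04  3.700e-02]
side [369.6 190. ] [363, 178, 14, 23, 236] [ 0.6871 -0.1178  0.037 ]
side [288.5 205.8] [279, 194, 19, 23, 249] [ 0.4251 -0.0171  0.037 ]
top [183.1 157. ] [180, 133, 7, 58, 115] [0.6241 0.3756 0.037 ]
top [323.1 143.4] [317, 135, 13, 17, 156] [ 0.687 -0.109  0.037]
top [289.7 145.7] [284, 138, 13, 16, 164] [0.6754 0.0073 0.037 ]
top [347.8 206.1] [341, 201, 14, 10, 115] [ 0.4689 -0.1994  0.037 ]
```

Request:
move_arm:
  deltas:
    - {"dx":-0.25,"dy":0.05,"dz":3,"wx":0,"wy":0,"wz":0,"gripper":8.5}
    - {"dx":0,"dy":0,"dz":3,"wx":0,"wy":0,"wz":0,"gripper":8.5}
    - {"dx":0,"dy":0,"dz":3,"wx":0,"wy":0,"wz":0,"gripper":8.5}
    - {"dx":0,"dy":0,"dz":2.5,"wx":0,"wy":0,"wz":0,"gripper":8.5}
    - {"dx":0,"dy":0,"dz":2.2,"wx":0,"wy":0,"wz":0,"gripper":8.5}
    - {"dx":0,"dy":0,"dz":0,"wx":0,"wy":0,"wz":0,"gripper":5}
    - {"dx":0,"dy":0,"dz":0,"wx":0,"wy":0,"wz":0,"gripper":4}
    - {"dx":0,"dy":0,"dz":0,"wx":0,"wy":0,"wz":0,"gripper":3}
    - {"dx":0,"dy":0,"dz":0,"wx":0,"wy":0,"wz":0,"gripper":3}
    - {"dx":0,"dy":0,"dz":0,"wx":0,"wy":0,"wz":0,"gripper":3}

```text
clock: 24.95
ee_pos: [0.679, 0.0032, 0.056]
ee_rot: [-0.0, 0.999, 0.044, 0.002]
force: [-0.9, 2.2, 6.2]
gripper_width: 0.405
gripper_force: 50.1
```

Request:
move_arm:
  deltas:
    - {"dx":0,"dy":0,"dz":0,"wx":0,"wy":0,"wz":0,"gripper":3}
    - {"dx":0,"dy":0,"dz":-1,"wx":0,"wy":0,"wz":0,"gripper":3}
    - {"dx":0,"dy":0,"dz":-3,"wx":0,"wy":0,"wz":0,"gripper":3}
    - {"dx":0,"dy":0,"dz":-3,"wx":0,"wy":0,"wz":0,"gripper":3}
    - {"dx":0,"dy":0,"dz":-3,"wx":0,"wy":0,"wz":0,"gripper":3}
    - {"dx":0,"dy":0,"dz":-1,"wx":0,"wy":0,"wz":0,"gripper":3}
    - {"dx":0,"dy":0,"dz":0,"wx":0,"wy":0,"wz":0,"gripper":3}

```text
clock: 25.65
ee_pos: [0.6781, 0.0028, 0.165]
ee_rot: [-0.0, 0.999, 0.043, 0.002]
force: [0.7, -0.9, -3.4]
gripper_width: 0.408
gripper_force: 50.7
```

Run:
```python
from h import *
go([.506,.0005,.0],5)
```

```text
pos [0.6781 0.0028 0.165 ] F [ 0.7 -0.9 -3.4] w 34.9 t 25.6
turn deg [-0.  -0.2 -0.1] | shift cm in current axes [-17.22  -1.25  16.44] | in target axes [-17.16  -1.28  16.5 ]
```

Request:
move_arm:
  deltas:
    - {"dx":-2.14,"dy":-0.15,"dz":0,"wx":0,"wy":0,"wz":0,"gripper":3}
    - {"dx":-2.14,"dy":-0.15,"dz":0,"wx":0,"wy":0,"wz":0,"gripper":3}
    - {"dx":-2.14,"dy":-0.15,"dz":0,"wx":0,"wy":0,"wz":0,"gripper":3}
    - {"dx":-2.14,"dy":-0.15,"dz":0,"wx":0,"wy":0,"wz":0,"gripper":3}
    - {"dx":-2.14,"dy":-0.15,"dz":0,"wx":0,"wy":0,"wz":0,"gripper":3}
    - {"dx":-2.14,"dy":-0.15,"dz":0,"wx":0,"wy":0,"wz":0,"gripper":3}
    - {"dx":-2.14,"dy":-0.15,"dz":0,"wx":0,"wy":0,"wz":0,"gripper":3}
    - {"dx":-2.14,"dy":-0.15,"dz":0,"wx":0,"wy":0,"wz":0,"gripper":3}
    - {"dx":0,"dy":0,"dz":0,"wx":0,"wy":0,"wz":0,"gripper":3}
    - {"dx":0,"dy":0,"dz":0,"wx":0,"wy":0,"wz":0,"gripper":3}

```text
clock: 26.65
ee_pos: [0.505, -0.0002, 0.1621]
ee_rot: [0.0, 0.999, 0.043, -0.001]
force: [-0.3, 0.1, -3.5]
gripper_width: 0.403
gripper_force: 50.6
```

Run:
```python
from h import *
for i in range(3): shot('side'); go([.506,.0005,.062],5)
```

```text
pos [ 5.056e-01 -2.000e-04  1.622e-01] F [ 0.1  0.2 -3.4] w 34.6 t 26.7
turn deg [ 0.   0.1 -0. ] | shift cm in current axes [ 0.06 -0.06 10.02] | in target axes [ 0.05 -0.06 10.02]
pos [ 5.060e-01 -1.000e-04  1.625e-01] F [ 0.8  0.3 -3.4] w 34.9 t 26.8
turn deg [ 0.   0.  -0.1] | shift cm in current axes [ 1.000e-02 -6.000e-02  1.005e+01] | in target axes [ 1.000e-02 -6.000e-02  1.005e+01]
pos [ 5.062e-01 -1.000e-04  1.626e-01] F [-0.5  0.2 -3.4] w 34.4 t 26.8
turn deg [ 0.   0.  -0.1] | shift cm in current axes [-1.000e-02 -7.000e-02  1.006e+01] | in target axes [-1.000e-02 -6.000e-02  1.006e+01]
```

Request:
move_arm:
  deltas:
    - {"dx":0,"dy":0,"dz":3,"wx":0,"wy":0,"wz":0,"gripper":3}
    - {"dx":0,"dy":0,"dz":3,"wx":0,"wy":0,"wz":0,"gripper":3}
    - {"dx":0,"dy":0,"dz":2.5,"wx":0,"wy":0,"wz":0,"gripper":3}
    - {"dx":0,"dy":0,"dz":1,"wx":0,"wy":0,"wz":0,"gripper":3}
    - {"dx":0,"dy":0,"dz":0.3,"wx":0,"wy":0,"wz":0,"gripper":3}
    - {"dx":0,"dy":0,"dz":0.2,"wx":0,"wy":0,"wz":0,"gripper":3}
    - {"dx":0,"dy":0,"dz":0,"wx":0,"wy":0,"wz":0,"gripper":3}
    - {"dx":0,"dy":0,"dz":0,"wx":0,"wy":0,"wz":0,"gripper":3}

```text
clock: 27.6
ee_pos: [0.5069, 0.0001, 0.0645]
ee_rot: [-0.0, 0.999, 0.043, 0.002]
force: [0.0, 0.4, -3.8]
gripper_width: 0.405
gripper_force: 50.5
```

Request:
move_arm:
  deltas:
    - {"dx":0,"dy":0,"dz":0.1,"wx":0,"wy":0,"wz":0,"gripper":3}
    - {"dx":0,"dy":0,"dz":0,"wx":0,"wy":0,"wz":0,"gripper":3}
    - {"dx":0,"dy":0,"dz":0,"wx":0,"wy":0,"wz":0,"gripper":3}

```text
clock: 27.9
ee_pos: [0.5062, -0.0001, 0.0627]
ee_rot: [-0.0, 0.999, 0.043, 0.001]
force: [-0.0, -0.5, -4.2]
gripper_width: 0.409
gripper_force: 50.5
```

Request:
move_arm:
  deltas:
    - {"dx":0,"dy":0,"dz":0.1,"wx":0,"wy":0,"wz":0,"gripper":3}
    - {"dx":0,"dy":0,"dz":0.05,"wx":0,"wy":0,"wz":0,"gripper":3}
    - {"dx":0,"dy":0,"dz":0,"wx":0,"wy":0,"wz":0,"gripper":3}

```text
clock: 28.2
ee_pos: [0.5064, -0.0001, 0.062]
ee_rot: [0.0, 0.999, 0.043, 0.001]
force: [-2.9, 0.9, 5.9]
gripper_width: 0.405
gripper_force: 51.7
```

Request:
move_arm:
  deltas:
    - {"dx":0,"dy":0,"dz":0.05,"wx":0,"wy":0,"wz":0,"gripper":3}
    - {"dx":0,"dy":0,"dz":0,"wx":0,"wy":0,"wz":0,"gripper":3}
    - {"dx":0,"dy":0,"dz":0,"wx":0,"wy":0,"wz":0,"gripper":3}

```text
clock: 28.5
ee_pos: [0.5064, -0.0, 0.062]
ee_rot: [0.0, 0.999, 0.044, 0.001]
force: [-5.0, 1.4, 9.3]
gripper_width: 0.406
gripper_force: 52.0
```

Request:
move_arm:
  deltas:
    - {"dx":0,"dy":0,"dz":-0.1,"wx":0,"wy":0,"wz":0,"gripper":5.5}
    - {"dx":0,"dy":0,"dz":0,"wx":0,"wy":0,"wz":0,"gripper":5.5}
    - {"dx":0,"dy":0,"dz":0,"wx":0,"wy":0,"wz":0,"gripper":5.5}
    - {"dx":0,"dy":0,"dz":-2,"wx":0,"wy":0,"wz":0,"gripper":5.5}
    - {"dx":0,"dy":0,"dz":-3,"wx":0,"wy":0,"wz":0,"gripper":5.5}
    - {"dx":0,"dy":0,"dz":-3,"wx":0,"wy":0,"wz":0,"gripper":5.5}
    - {"dx":0,"dy":0,"dz":0,"wx":0,"wy":0,"wz":0,"gripper":0}
    - {"dx":0,"dy":0,"dz":0,"wx":0,"wy":0,"wz":0,"gripper":0}
    - {"dx":0,"dy":0,"dz":0,"wx":0,"wy":0,"wz":0,"gripper":0}
    - {"dx":0,"dy":0,"dz":0,"wx":0,"wy":0,"wz":0,"gripper":0}

```text
clock: 29.5
ee_pos: [0.5054, -0.0002, 0.1403]
ee_rot: [0.0, 0.999, 0.043, -0.001]
force: [0.5, -0.7, 0.4]
gripper_width: 0.002
gripper_force: 0.0
```

Request:
move_arm:
  deltas:
    - {"dx":0,"dy":0,"dz":2,"wx":0,"wy":0,"wz":0,"gripper":0}
    - {"dx":0,"dy":0,"dz":1.5,"wx":0,"wy":0,"wz":0,"gripper":0}
    - {"dx":0,"dy":0,"dz":0,"wx":0,"wy":0,"wz":0,"gripper":0}
    - {"dx":0,"dy":0,"dz":0,"wx":0,"wy":0,"wz":0,"gripper":0}
    - {"dx":0,"dy":0,"dz":0,"wx":0,"wy":0,"wz":0,"gripper":0}

```text
clock: 30.0
ee_pos: [0.5066, -0.0001, 0.1071]
ee_rot: [0.0, 0.999, 0.043, 0.001]
force: [-0.1, -0.3, 0.3]
gripper_width: 0.0
gripper_force: 0.0
```

Run:
```python
from h import *
im=shot('side');go([.507,.0,.1],5)
for p in posts(im,'side'):print(p[0],p[1],p[2])
```

```text
pos [ 0.5066 -0.      0.1072] F [-0.2 -0.9  0.8] w 0.1 t 30.1
turn deg [-0.  -0.1 -0. ] | shift cm in current axes [0.04 0.   0.72] | in target axes [0.04 0.   0.72]
[369.6 189.9] [363, 178, 14, 23, 238] [ 0.6876 -0.1171  0.037 ]
[288.2 202.1] [279, 189, 20, 28, 388] [ 0.4331 -0.0028  0.037 ]
```

Request:
move_arm:
  deltas:
    - {"dx":0,"dy":0,"dz":0.4,"wx":0,"wy":0,"wz":0,"gripper":0}
    - {"dx":0,"dy":0,"dz":0.2,"wx":0,"wy":0,"wz":0,"gripper":0}
    - {"dx":0,"dy":0,"dz":0.2,"wx":0,"wy":0,"wz":0,"gripper":0}
    - {"dx":0,"dy":0,"dz":0,"wx":0,"wy":0,"wz":0,"gripper":0}
    - {"dx":0,"dy":0,"dz":0,"wx":0,"wy":0,"wz":0,"gripper":0}

```text
clock: 30.55
ee_pos: [0.5061, -0.0001, 0.0984]
ee_rot: [0.0, 0.999, 0.043, 0.0]
force: [0.8, 0.3, 0.2]
gripper_width: 0.002
gripper_force: 0.0
```

Request:
move_arm:
  deltas:
    - {"dx":0,"dy":0,"dz":0.1,"wx":0,"wy":0,"wz":0,"gripper":0}
    - {"dx":0,"dy":0,"dz":0.1,"wx":0,"wy":0,"wz":0,"gripper":0}
    - {"dx":0,"dy":0,"dz":0,"wx":0,"wy":0,"wz":0,"gripper":0}
    - {"dx":0,"dy":0,"dz":0,"wx":0,"wy":0,"wz":0,"gripper":0}

```text
clock: 30.95
ee_pos: [0.506, -0.0001, 0.0964]
ee_rot: [-0.0, 0.999, 0.043, 0.0]
force: [-0.7, 0.1, 0.1]
gripper_width: 0.001
gripper_force: 0.0
```

Request:
move_arm:
  deltas:
    - {"dx":0,"dy":0,"dz":0.2,"wx":0,"wy":0,"wz":0,"gripper":0}
    - {"dx":0,"dy":0,"dz":0.15,"wx":0,"wy":0,"wz":0,"gripper":0}
    - {"dx":0,"dy":0,"dz":0.15,"wx":0,"wy":0,"wz":0,"gripper":0}
    - {"dx":0,"dy":0,"dz":0,"wx":0,"wy":0,"wz":0,"gripper":0}
    - {"dx":0,"dy":0,"dz":0,"wx":0,"wy":0,"wz":0,"gripper":0}

```text
clock: 31.45
ee_pos: [0.5061, -0.0001, 0.0921]
ee_rot: [0.0, 0.999, 0.043, 0.001]
force: [-3.4, 0.7, 5.5]
gripper_width: -0.003
gripper_force: 3.0
```

Contact only at z = 0.092, so the tip is at about 0.078 m. Post 2 is lower than the step and goes in the low rack.

Request:
move_arm:
  deltas:
    - {"dx":0,"dy":0,"dz":-2,"wx":0,"wy":0,"wz":0,"gripper":0}
    - {"dx":0,"dy":0,"dz":-3,"wx":0,"wy":0,"wz":0,"gripper":7}
    - {"dx":0,"dy":0,"dz":-3.2,"wx":0,"wy":0,"wz":0,"gripper":7}
    - {"dx":0,"dy":0,"dz":0,"wx":0,"wy":-6.25,"wz":0,"gripper":7}
    - {"dx":0,"dy":0,"dz":0,"wx":0,"wy":-6.25,"wz":0,"gripper":7}
    - {"dx":0,"dy":0,"dz":0,"wx":0,"wy":-6.25,"wz":0,"gripper":7}
    - {"dx":0,"dy":0,"dz":0,"wx":0,"wy":-6.2,"wz":0,"gripper":7}
    - {"dx":0.76,"dy":0,"dz":1.66,"wx":0,"wy":0,"wz":0,"gripper":7}
    - {"dx":0.76,"dy":0,"dz":1.66,"wx":0,"wy":0,"wz":0,"gripper":7}
    - {"dx":0,"dy":0,"dz":0,"wx":0,"wy":0,"wz":0,"gripper":7}

```text
clock: 32.45
ee_pos: [0.5044, -0.0001, 0.1343]
ee_rot: [0.009, 0.975, 0.042, -0.218]
force: [-0.6, -1.4, 0.3]
gripper_width: 0.82
gripper_force: 0.0
```

Run:
```python
from h import *
im=shot('side');go([.505,.0,.060],5,25)
for p in posts(im,'side'):print(p[0],p[1],p[2])
```

```text
pos [ 5.052e-01 -3.000e-04  1.360e-01] F [ 0.5 -0.1  0.8] w 69.9 t 32.5
turn deg [ 0.   0.1 -0.1] | shift cm in current axes [ 3.21 -0.03  6.89] | in target axes [ 3.2  -0.03  6.9 ]
[369.6 189.9] [363, 178, 14, 23, 237] [ 0.6875 -0.1173  0.037 ]
[289.  204.3] [279, 193, 19, 24, 308] [ 0.43   -0.0125  0.037 ]
```

Request:
move_arm:
  deltas:
    - {"dx":0.84,"dy":0,"dz":1.8,"wx":0,"wy":0,"wz":0,"gripper":7}
    - {"dx":0.84,"dy":0,"dz":1.8,"wx":0,"wy":0,"wz":0,"gripper":7}
    - {"dx":0.84,"dy":0,"dz":1.8,"wx":0,"wy":0,"wz":0,"gripper":7}
    - {"dx":0.84,"dy":0,"dz":1.8,"wx":0,"wy":0,"wz":0,"gripper":7}
    - {"dx":0,"dy":0,"dz":0,"wx":0,"wy":0,"wz":0,"gripper":5}
    - {"dx":0,"dy":0,"dz":0,"wx":0,"wy":0,"wz":0,"gripper":3}
    - {"dx":0,"dy":0,"dz":0,"wx":0,"wy":0,"wz":0,"gripper":3}
    - {"dx":0,"dy":0,"dz":0,"wx":0,"wy":0,"wz":0,"gripper":3}
    - {"dx":0,"dy":0,"dz":0,"wx":0,"wy":0,"wz":0,"gripper":3}
    - {"dx":0,"dy":0,"dz":0,"wx":0,"wy":0,"wz":0,"gripper":3}

```text
clock: 33.5
ee_pos: [0.507, 0.0001, 0.0592]
ee_rot: [0.009, 0.976, 0.043, -0.214]
force: [1.0, 2.0, 6.0]
gripper_width: 0.408
gripper_force: 50.5
```

Request:
move_arm:
  deltas:
    - {"dx":-0.42,"dy":0,"dz":-0.9,"wx":0,"wy":0,"wz":0,"gripper":3}
    - {"dx":-1.06,"dy":0,"dz":-2.26,"wx":0,"wy":0,"wz":0,"gripper":3}
    - {"dx":-1.06,"dy":0,"dz":-2.26,"wx":0,"wy":0,"wz":0,"gripper":3}
    - {"dx":-1.06,"dy":0,"dz":-2.26,"wx":0,"wy":0,"wz":0,"gripper":3}
    - {"dx":-1.06,"dy":0,"dz":-2.26,"wx":0,"wy":0,"wz":0,"gripper":3}
    - {"dx":0,"dy":0,"dz":0,"wx":0,"wy":0,"wz":0,"gripper":3}
    - {"dx":0,"dy":0,"dz":0,"wx":0,"wy":0,"wz":0,"gripper":3}

```text
clock: 34.2
ee_pos: [0.5055, 0.0001, 0.1671]
ee_rot: [0.009, 0.976, 0.042, -0.215]
force: [-0.3, 0.2, -3.7]
gripper_width: 0.407
gripper_force: 50.5
```

Run:
```python
from h import *
p,_,_=pose();go([.497,.2035,p[2]],5,25)
for n in('side','top'):
  for p in posts(shot(n),n):print(n,p[0],p[1],p[2])
```

```text
pos [5.055e-01 1.000e-04 1.671e-01] F [-0.3  0.2 -3.7] w 34.8 t 34.2
turn deg [-0.1 -0.1 -0. ] | shift cm in current axes [  0.83 -20.34  -0.36] | in target axes [  0.84 -20.34  -0.39]
side [369.6 189.8] [363, 178, 14, 23, 237] [ 0.6876 -0.1171  0.037 ]
side [288.9 204.8] [279, 194, 19, 23, 288] [ 0.4285 -0.0142  0.037 ]
top [323.1 143.3] [317, 135, 13, 17, 160] [ 0.6874 -0.1091  0.037 ]
top [184.2 171.4] [182, 150, 5, 53, 109] [0.5733 0.3675 0.037 ]
top [347.8 206.1] [341, 201, 14, 10, 115] [ 0.4687 -0.1994  0.037 ]
top [295.  216.3] [284, 210, 16, 12, 75] [ 0.4288 -0.021   0.037 ]
```

Request:
move_arm:
  deltas:
    - {"dx":0.1,"dy":-2.54,"dz":-0.05,"wx":0,"wy":0,"wz":0,"gripper":3}
    - {"dx":0.1,"dy":-2.54,"dz":-0.05,"wx":0,"wy":0,"wz":0,"gripper":3}
    - {"dx":0.1,"dy":-2.54,"dz":-0.05,"wx":0,"wy":0,"wz":0,"gripper":3}
    - {"dx":0.1,"dy":-2.54,"dz":-0.05,"wx":0,"wy":0,"wz":0,"gripper":3}
    - {"dx":0.1,"dy":-2.54,"dz":-0.05,"wx":0,"wy":0,"wz":0,"gripper":3}
    - {"dx":0.1,"dy":-2.54,"dz":-0.05,"wx":0,"wy":0,"wz":0,"gripper":3}
    - {"dx":0.1,"dy":-2.54,"dz":-0.05,"wx":0,"wy":0,"wz":0,"gripper":3}
    - {"dx":0.1,"dy":-2.54,"dz":-0.05,"wx":0,"wy":0,"wz":0,"gripper":3}
    - {"dx":0,"dy":0,"dz":0,"wx":0,"wy":0,"wz":0,"gripper":3}

```text
clock: 35.2
ee_pos: [0.4959, 0.2057, 0.1656]
ee_rot: [0.01, 0.975, 0.044, -0.217]
force: [0.1, -0.5, -4.7]
gripper_width: 0.404
gripper_force: 50.7
```

Request:
move_arm:
  deltas:
    - {"dx":1.05,"dy":0,"dz":2.26,"wx":0,"wy":0,"wz":0,"gripper":3}
    - {"dx":1.05,"dy":0,"dz":2.26,"wx":0,"wy":0,"wz":0,"gripper":3}
    - {"dx":1.05,"dy":0,"dz":2.26,"wx":0,"wy":0,"wz":0,"gripper":3}
    - {"dx":0,"dy":0,"dz":0,"wx":0,"wy":0,"wz":0,"gripper":3}
    - {"dx":0,"dy":0,"dz":0,"wx":0,"wy":0,"wz":0,"gripper":3}

```text
clock: 35.7
ee_pos: [0.4967, 0.2023, 0.0925]
ee_rot: [0.01, 0.975, 0.042, -0.216]
force: [0.6, -0.2, -1.8]
gripper_width: 0.406
gripper_force: 50.7
```

Run:
```python
from h import *
im=shot('side');t=shot('top');go([.497,.2035,.0625],5,25)
a=cv2.resize(im[115:205,215:315],(400,360),interpolation=2);b=cv2.resize(t[165:229,165:255],(506,360),interpolation=2)
cv2.imwrite('pics/c9.png',cv2.resize(np.hstack([a,b]),(800,318))[:,:,::-1])
```

```text
pos [0.4978 0.203  0.0939] F [ 0.5  0.2 -3.9] w 35.0 t 35.8
turn deg [-0.  -0.2 -0. ] | shift cm in current axes [ 1.25 -0.05  2.88] | in target axes [ 1.26 -0.06  2.88]
```

View pics/c9.png

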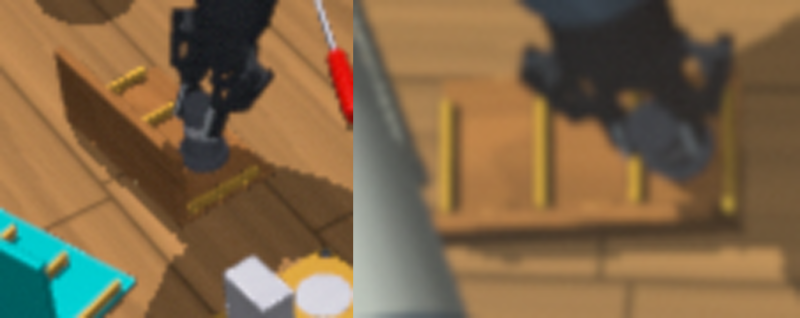

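Request:
move_arm:
  deltas:
    - {"dx":0.45,"dy":-0.08,"dz":0.96,"wx":0,"wy":0,"wz":0,"gripper":3}
    - {"dx":0.4,"dy":0,"dz":0.86,"wx":0,"wy":0,"wz":0,"gripper":3}
    - {"dx":0.38,"dy":0,"dz":0.82,"wx":0,"wy":0,"wz":0,"gripper":3}
    - {"dx":0.1,"dy":0,"dz":0.2,"wx":0,"wy":0,"wz":0,"gripper":3}
    - {"dx":0,"dy":0,"dz":0,"wx":0,"wy":0,"wz":0,"gripper":3}
    - {"dx":0,"dy":0,"dz":0,"wx":0,"wy":0,"wz":0,"gripper":3}

```text
clock: 36.4
ee_pos: [0.4972, 0.2039, 0.0616]
ee_rot: [0.009, 0.976, 0.042, -0.215]
force: [0.2, 0.7, -3.5]
gripper_width: 0.407
gripper_force: 50.7
```

Request:
move_arm:
  deltas:
    - {"dx":-0.45,"dy":0,"dz":0.21,"wx":0,"wy":0,"wz":0,"gripper":3}
    - {"dx":-0.45,"dy":0,"dz":0.21,"wx":0,"wy":0,"wz":0,"gripper":3}
    - {"dx":-0.45,"dy":0,"dz":0.21,"wx":0,"wy":0,"wz":0,"gripper":3}
    - {"dx":0,"dy":0,"dz":0,"wx":0,"wy":0,"wz":0,"gripper":3}
    - {"dx":0,"dy":0,"dz":0,"wx":0,"wy":0,"wz":0,"gripper":3}

```text
clock: 36.9
ee_pos: [0.4821, 0.2026, 0.0616]
ee_rot: [0.009, 0.976, 0.042, -0.215]
force: [0.1, 0.9, -3.4]
gripper_width: 0.409
gripper_force: 50.8
```

Request:
move_arm:
  deltas:
    - {"dx":-0.27,"dy":0,"dz":0.127,"wx":0,"wy":0,"wz":0,"gripper":3}
    - {"dx":-0.18,"dy":0,"dz":0.085,"wx":0,"wy":0,"wz":0,"gripper":3}
    - {"dx":0,"dy":0,"dz":0,"wx":0,"wy":0,"wz":0,"gripper":3}

```text
clock: 37.2
ee_pos: [0.4771, 0.2021, 0.0614]
ee_rot: [0.009, 0.976, 0.042, -0.215]
force: [-0.3, 0.5, -2.9]
gripper_width: 0.406
gripper_force: 50.8
```

Request:
move_arm:
  deltas:
    - {"dx":-0.18,"dy":0,"dz":0.085,"wx":0,"wy":0,"wz":0,"gripper":3}
    - {"dx":0,"dy":0,"dz":0,"wx":0,"wy":0,"wz":0,"gripper":3}
    - {"dx":0,"dy":0,"dz":0,"wx":0,"wy":0,"wz":0,"gripper":3}

```text
clock: 37.5
ee_pos: [0.4764, 0.2021, 0.0616]
ee_rot: [0.009, 0.976, 0.042, -0.214]
force: [5.0, -0.2, -3.1]
gripper_width: 0.408
gripper_force: 50.8
```

Request:
move_arm:
  deltas:
    - {"dx":0.06,"dy":0,"dz":0.1,"wx":0,"wy":0,"wz":0,"gripper":3}
    - {"dx":0.06,"dy":0,"dz":0.13,"wx":0,"wy":0,"wz":0,"gripper":3}
    - {"dx":0,"dy":0,"dz":0,"wx":0,"wy":0,"wz":0,"gripper":3}
    - {"dx":0,"dy":0,"dz":0,"wx":0,"wy":0,"wz":0,"gripper":3}

```text
clock: 37.9
ee_pos: [0.4764, 0.2023, 0.0593]
ee_rot: [0.009, 0.976, 0.042, -0.214]
force: [5.2, 0.8, -0.9]
gripper_width: 0.407
gripper_force: 51.5
```

Request:
move_arm:
  deltas:
    - {"dx":0,"dy":0,"dz":0,"wx":0,"wy":0,"wz":0,"gripper":4.8}
    - {"dx":0,"dy":0,"dz":0,"wx":0,"wy":0,"wz":0,"gripper":4.8}
    - {"dx":0,"dy":0,"dz":0,"wx":0,"wy":0,"wz":0,"gripper":4.8}
    - {"dx":-0.84,"dy":0,"dz":-1.8,"wx":0,"wy":0,"wz":0,"gripper":4.8}
    - {"dx":-1.27,"dy":0,"dz":-2.7,"wx":0,"wy":0,"wz":0,"gripper":4.8}
    - {"dx":-0.84,"dy":0,"dz":-1.8,"wx":0,"wy":0,"wz":0,"gripper":4.8}
    - {"dx":2.7,"dy":0,"dz":-1.27,"wx":0,"wy":0,"wz":0,"gripper":0}
    - {"dx":2.7,"dy":0,"dz":-1.27,"wx":0,"wy":0,"wz":0,"gripper":0}
    - {"dx":0,"dy":0,"dz":0,"wx":0,"wy":0,"wz":0,"gripper":0}
    - {"dx":0,"dy":0,"dz":0,"wx":0,"wy":0,"wz":0,"gripper":0}

```text
clock: 38.9
ee_pos: [0.5342, 0.207, 0.1278]
ee_rot: [0.01, 0.975, 0.042, -0.216]
force: [-0.1, 0.8, -0.8]
gripper_width: -0.005
gripper_force: 0.0
```

Run:
```python
from h import *
im=shot('side');t=shot('top');go([.522,.206,.04],5,25)
for n,i in(('side',im),('top',t)):
  for p in posts(i,n):print(n,p[0],p[1],p[2])
```

```text
pos [0.5338 0.2071 0.1286] F [ 1.  -0.3 -0.5] w 0.1 t 39.0
turn deg [-0. -0. -0.] | shift cm in current axes [2.67 0.01 8.53] | in target axes [2.67 0.01 8.53]
side [269.1 159.8] [263, 150, 13, 22, 139] [0.4875 0.2037 0.037 ]
side [369.6 189.9] [363, 178, 14, 23, 236] [ 0.6874 -0.1172  0.037 ]
side [287.7 204.3] [279, 188, 19, 29, 282] [ 0.4266 -0.0101  0.037 ]
top [323.1 143.2] [317, 135, 13, 16, 156] [ 0.6877 -0.1088  0.037 ]
top [230.3 199. ] [223, 194, 16, 11, 146] [0.4817 0.2022 0.037 ]
top [347.8 206.2] [341, 201, 14, 10, 114] [ 0.4686 -0.1994  0.037 ]
top [287.9 218.4] [281, 212, 19, 10, 61] [0.4207 0.0027 0.037 ]
```

Request:
move_arm:
  deltas:
    - {"dx":1.2,"dy":0.05,"dz":2.72,"wx":0,"wy":0,"wz":0,"gripper":0}
    - {"dx":1.2,"dy":0,"dz":2.72,"wx":0,"wy":0,"wz":0,"gripper":0}
    - {"dx":1.2,"dy":0,"dz":2.72,"wx":0,"wy":0,"wz":0,"gripper":0}
    - {"dx":-0.45,"dy":0,"dz":0.21,"wx":0,"wy":0,"wz":0,"gripper":0}
    - {"dx":-0.45,"dy":0,"dz":0.21,"wx":0,"wy":0,"wz":0,"gripper":0}
    - {"dx":-0.45,"dy":0,"dz":0.21,"wx":0,"wy":0,"wz":0,"gripper":0}
    - {"dx":-0.36,"dy":0,"dz":0.17,"wx":0,"wy":0,"wz":0,"gripper":0}
    - {"dx":0,"dy":0,"dz":0,"wx":0,"wy":0,"wz":0,"gripper":0}
    - {"dx":0,"dy":0,"dz":0,"wx":0,"wy":0,"wz":0,"gripper":0}

```text
clock: 39.9
ee_pos: [0.5143, 0.205, 0.0402]
ee_rot: [0.009, 0.976, 0.042, -0.215]
force: [0.8, 0.3, -0.9]
gripper_width: -0.005
gripper_force: 0.0
```

Request:
move_arm:
  deltas:
    - {"dx":-0.18,"dy":0,"dz":0.085,"wx":0,"wy":0,"wz":0,"gripper":0}
    - {"dx":-0.1,"dy":0,"dz":0.05,"wx":0,"wy":0,"wz":0,"gripper":0}
    - {"dx":0,"dy":0,"dz":0,"wx":0,"wy":0,"wz":0,"gripper":0}
    - {"dx":0,"dy":0,"dz":0,"wx":0,"wy":0,"wz":0,"gripper":0}

```text
clock: 40.3
ee_pos: [0.5113, 0.2046, 0.0394]
ee_rot: [0.009, 0.976, 0.042, -0.215]
force: [1.1, 0.3, 0.7]
gripper_width: 0.001
gripper_force: 0.7
```

Request:
move_arm:
  deltas:
    - {"dx":-0.1,"dy":0,"dz":0.05,"wx":0,"wy":0,"wz":0,"gripper":0}
    - {"dx":0,"dy":0,"dz":0,"wx":0,"wy":0,"wz":0,"gripper":0}
    - {"dx":0,"dy":0,"dz":0,"wx":0,"wy":0,"wz":0,"gripper":0}

```text
clock: 40.6
ee_pos: [0.5108, 0.2046, 0.0395]
ee_rot: [0.009, 0.976, 0.042, -0.214]
force: [4.9, 0.4, 0.7]
gripper_width: -0.002
gripper_force: 2.5
```

Request:
move_arm:
  deltas:
    - {"dx":-0.18,"dy":0,"dz":0.085,"wx":0,"wy":0,"wz":0,"gripper":0}
    - {"dx":0,"dy":0,"dz":0,"wx":0,"wy":0,"wz":0,"gripper":0}
    - {"dx":0,"dy":0,"dz":0,"wx":0,"wy":0,"wz":0,"gripper":0}

```text
clock: 40.9
ee_pos: [0.5102, 0.2047, 0.0401]
ee_rot: [0.009, 0.976, 0.042, -0.213]
force: [7.5, 0.3, 2.8]
gripper_width: -0.002
gripper_force: 4.2
```

Request:
move_arm:
  deltas:
    - {"dx":2.7,"dy":0,"dz":-1.27,"wx":0,"wy":0,"wz":0,"gripper":0}
    - {"dx":-1.27,"dy":0,"dz":-2.72,"wx":0,"wy":0,"wz":0,"gripper":8.5}
    - {"dx":-1.27,"dy":0,"dz":-2.72,"wx":0,"wy":0,"wz":0,"gripper":8.5}
    - {"dx":-1.27,"dy":0,"dz":-2.72,"wx":0,"wy":0,"wz":0,"gripper":8.5}
    - {"dx":-1.27,"dy":0,"dz":-2.72,"wx":0,"wy":0,"wz":0,"gripper":8.5}
    - {"dx":-1.27,"dy":0,"dz":-2.72,"wx":0,"wy":0,"wz":0,"gripper":8.5}
    - {"dx":0,"dy":0,"dz":0,"wx":0,"wy":6.25,"wz":0,"gripper":8.5}
    - {"dx":0,"dy":0,"dz":0,"wx":0,"wy":6.25,"wz":0,"gripper":8.5}
    - {"dx":0,"dy":0,"dz":0,"wx":0,"wy":6.25,"wz":0,"gripper":8.5}
    - {"dx":0,"dy":0,"dz":0,"wx":0,"wy":6.25,"wz":0,"gripper":8.5}

```text
clock: 41.9
ee_pos: [0.5364, 0.2067, 0.1894]
ee_rot: [-0.0, 0.999, 0.043, 0.002]
force: [-0.7, 0.4, 0.4]
gripper_width: 0.995
gripper_force: 0.0
```

Run:
```python
from h import *
im=shot('side');t=shot('top');go([.689,-.112,.19],5)
for n,i in(('side',im),('top',t)):
  for p in posts(i,n):print(n,p[0],p[1],p[2])
```

```text
pos [0.5328 0.2055 0.1887] F [-0.8  0.   0.1] w 85.0 t 42.0
turn deg [0.1 0.  0. ] | shift cm in current axes [12.77 33.   -0.1 ] | in target axes [12.79 32.99 -0.13]
side [269.  159.6] [263, 150, 12, 22, 138] [0.4876 0.2047 0.037 ]
side [369.6 189.9] [363, 178, 14, 23, 237] [ 0.6875 -0.1173  0.037 ]
side [294.3 202. ] [279, 188, 36, 29, 442] [ 0.4497 -0.0143  0.037 ]
top [323.1 143.2] [317, 135, 13, 16, 156] [ 0.6877 -0.1088  0.037 ]
top [290.1 195.3] [283, 189, 15, 14, 167] [ 0.5002 -0.0015  0.037 ]
top [230.2 199. ] [223, 194, 16, 11, 141] [0.4817 0.2026 0.037 ]
top [347.8 206.2] [341, 201, 14, 10, 114] [ 0.4686 -0.1994  0.037 ]
top [289.5 214.2] [281, 210, 19, 12, 100] [ 0.4353 -0.0021  0.037 ]
```

Request:
move_arm:
  deltas:
    - {"dx":0.98,"dy":2.54,"dz":0,"wx":0,"wy":0,"wz":0,"gripper":8.5}
    - {"dx":0.98,"dy":2.54,"dz":0,"wx":0,"wy":0,"wz":0,"gripper":8.5}
    - {"dx":0.98,"dy":2.54,"dz":0,"wx":0,"wy":0,"wz":0,"gripper":8.5}
    - {"dx":0.98,"dy":2.54,"dz":0,"wx":0,"wy":0,"wz":0,"gripper":8.5}
    - {"dx":0.98,"dy":2.54,"dz":0,"wx":0,"wy":0,"wz":0,"gripper":8.5}
    - {"dx":0.98,"dy":2.54,"dz":0,"wx":0,"wy":0,"wz":0,"gripper":8.5}
    - {"dx":0.98,"dy":2.54,"dz":0,"wx":0,"wy":0,"wz":0,"gripper":8.5}
    - {"dx":0.98,"dy":2.54,"dz":0,"wx":0,"wy":0,"wz":0,"gripper":8.5}
    - {"dx":0.98,"dy":2.54,"dz":0,"wx":0,"wy":0,"wz":0,"gripper":8.5}
    - {"dx":0.98,"dy":2.54,"dz":0,"wx":0,"wy":0,"wz":0,"gripper":8.5}

```text
clock: 43.0
ee_pos: [0.6565, -0.0386, 0.1887]
ee_rot: [-0.001, 0.999, 0.043, -0.001]
force: [0.2, -0.2, -0.3]
gripper_width: 0.993
gripper_force: 0.0
```

Request:
move_arm:
  deltas:
    - {"dx":0.98,"dy":2.54,"dz":0,"wx":0,"wy":0,"wz":0,"gripper":8.5}
    - {"dx":0.98,"dy":2.54,"dz":0,"wx":0,"wy":0,"wz":0,"gripper":8.5}
    - {"dx":0.98,"dy":2.54,"dz":0,"wx":0,"wy":0,"wz":0,"gripper":8.5}
    - {"dx":0,"dy":0,"dz":0,"wx":0,"wy":0,"wz":0,"gripper":8.5}
    - {"dx":0,"dy":0,"dz":0,"wx":0,"wy":0,"wz":0,"gripper":8.5}
    - {"dx":0,"dy":0,"dz":0,"wx":0,"wy":0,"wz":0,"gripper":8.5}

```text
clock: 43.6
ee_pos: [0.6923, -0.1104, 0.1893]
ee_rot: [-0.0, 0.999, 0.043, 0.0]
force: [0.4, 1.0, 0.2]
gripper_width: 0.993
gripper_force: 0.0
```

Run:
```python
from h import *
im=shot('side');t=shot('top');go([.689,-.112,.05],5)
for n,i in(('side',im),('top',t)):
  for p in posts(i,n):print(n,p[0],p[1],p[2])
```

```text
pos [ 0.6924 -0.1101  0.1899] F [ 0.  -0.4 -0.6] w 85.4 t 43.7
turn deg [-0.  -0.1  0. ] | shift cm in current axes [-0.38  0.16 13.99] | in target axes [-0.36  0.16 13.99]
side [269.  159.5] [263, 150, 12, 21, 137] [0.4879 0.205  0.037 ]
side [369.6 189.9] [363, 178, 14, 23, 237] [ 0.6873 -0.1174  0.037 ]
side [288.5 205.9] [279, 194, 19, 23, 247] [ 0.425  -0.0173  0.037 ]
top [227.5 139.4] [226, 116, 5, 58, 125] [0.6919 0.2256 0.037 ]
top [363.4 129.5] [358, 123, 15, 19, 65] [ 0.7416 -0.2488  0.037 ]
top [323.1 143.3] [317, 135, 13, 17, 160] [ 0.6874 -0.1091  0.037 ]
top [347.9 206.1] [341, 201, 14, 10, 113] [ 0.4687 -0.1997  0.037 ]
```

Request:
move_arm:
  deltas:
    - {"dx":-0.35,"dy":0.16,"dz":3,"wx":0,"wy":0,"wz":0,"gripper":8.5}
    - {"dx":0,"dy":0,"dz":3,"wx":0,"wy":0,"wz":0,"gripper":8.5}
    - {"dx":0,"dy":0,"dz":3,"wx":0,"wy":0,"wz":0,"gripper":8.5}
    - {"dx":0,"dy":0,"dz":2.5,"wx":0,"wy":0,"wz":0,"gripper":8.5}
    - {"dx":0,"dy":0,"dz":2.3,"wx":0,"wy":0,"wz":0,"gripper":8.5}
    - {"dx":0,"dy":0,"dz":0,"wx":0,"wy":0,"wz":0,"gripper":5}
    - {"dx":0,"dy":0,"dz":0,"wx":0,"wy":0,"wz":0,"gripper":4}
    - {"dx":0,"dy":0,"dz":0,"wx":0,"wy":0,"wz":0,"gripper":3}
    - {"dx":0,"dy":0,"dz":0,"wx":0,"wy":0,"wz":0,"gripper":3}
    - {"dx":0,"dy":0,"dz":0,"wx":0,"wy":0,"wz":0,"gripper":3}

```text
clock: 44.7
ee_pos: [0.6909, -0.1126, 0.0542]
ee_rot: [0.0, 0.999, 0.044, 0.003]
force: [-1.1, 2.3, 6.0]
gripper_width: 0.408
gripper_force: 49.9
```

Request:
move_arm:
  deltas:
    - {"dx":0,"dy":0,"dz":0,"wx":0,"wy":0,"wz":0,"gripper":3}
    - {"dx":0,"dy":0,"dz":-1,"wx":0,"wy":0,"wz":0,"gripper":3}
    - {"dx":0,"dy":0,"dz":-3,"wx":0,"wy":0,"wz":0,"gripper":3}
    - {"dx":0,"dy":0,"dz":-3,"wx":0,"wy":0,"wz":0,"gripper":3}
    - {"dx":0,"dy":0,"dz":-3,"wx":0,"wy":0,"wz":0,"gripper":3}
    - {"dx":0,"dy":0,"dz":-1,"wx":0,"wy":0,"wz":0,"gripper":3}
    - {"dx":0,"dy":0,"dz":0,"wx":0,"wy":0,"wz":0,"gripper":3}

```text
clock: 45.4
ee_pos: [0.69, -0.1131, 0.1632]
ee_rot: [-0.0, 0.999, 0.043, 0.002]
force: [-0.2, -0.3, -3.8]
gripper_width: 0.408
gripper_force: 50.6
```

Run:
```python
from h import *
im=shot('side');t=shot('top')
for n,i in(('side',im),('top',t)):
  for p in posts(i,n):print(n,p[0],p[1],p[2])
go([.5065,.0,.062],5)
```

```text
side [268.9 159.5] [263, 150, 12, 22, 136] [0.4876 0.2051 0.037 ]
side [288.5 205.9] [279, 194, 19, 23, 247] [ 0.425  -0.0173  0.037 ]
top [230.6 143.4] [228, 120, 6, 56, 116] [0.6779 0.214  0.037 ]
top [362.9 129.8] [358, 123, 15, 19, 80] [ 0.7407 -0.2473  0.037 ]
top [347.9 206.1] [341, 201, 14, 10, 114] [ 0.4689 -0.1996  0.037 ]
pos [ 0.6885 -0.1127  0.1596] F [ 0.   0.  -3.1] w 34.9 t 45.5
turn deg [-0.1  0.1 -0.1] | shift cm in current axes [-17.14 -12.79   9.8 ] | in target axes [-17.14 -12.82   9.76]
```

Request:
move_arm:
  deltas:
    - {"dx":-2.15,"dy":-1.6,"dz":0,"wx":0,"wy":0,"wz":0,"gripper":3}
    - {"dx":-2.15,"dy":-1.6,"dz":0,"wx":0,"wy":0,"wz":0,"gripper":3}
    - {"dx":-2.15,"dy":-1.6,"dz":0,"wx":0,"wy":0,"wz":0,"gripper":3}
    - {"dx":-2.15,"dy":-1.6,"dz":0,"wx":0,"wy":0,"wz":0,"gripper":3}
    - {"dx":-2.15,"dy":-1.6,"dz":0,"wx":0,"wy":0,"wz":0,"gripper":3}
    - {"dx":-2.15,"dy":-1.6,"dz":0,"wx":0,"wy":0,"wz":0,"gripper":3}
    - {"dx":-2.15,"dy":-1.6,"dz":0,"wx":0,"wy":0,"wz":0,"gripper":3}
    - {"dx":-2.15,"dy":-1.6,"dz":0,"wx":0,"wy":0,"wz":0,"gripper":3}
    - {"dx":0,"dy":0,"dz":0,"wx":0,"wy":0,"wz":0,"gripper":3}
    - {"dx":0,"dy":0,"dz":0,"wx":0,"wy":0,"wz":0,"gripper":3}

```text
clock: 46.5
ee_pos: [0.5061, -0.0003, 0.1603]
ee_rot: [0.0, 0.999, 0.044, -0.0]
force: [1.4, -1.2, -3.2]
gripper_width: 0.406
gripper_force: 50.9
```

Run:
```python
from h import *
for i in range(3): shot('side')
go([.5065,.0,.062],5)
```

```text
pos [ 0.5072 -0.0007  0.1607] F [ 1.1 -0.1 -2.9] w 35.0 t 46.6
turn deg [ 0.  -0.  -0.1] | shift cm in current axes [-0.07 -0.08  9.87] | in target axes [-0.07 -0.08  9.87]
```

Request:
move_arm:
  deltas:
    - {"dx":-0.06,"dy":-0.07,"dz":3,"wx":0,"wy":0,"wz":0,"gripper":3}
    - {"dx":0,"dy":0,"dz":3,"wx":0,"wy":0,"wz":0,"gripper":3}
    - {"dx":0,"dy":0,"dz":2.5,"wx":0,"wy":0,"wz":0,"gripper":3}
    - {"dx":0,"dy":0,"dz":1,"wx":0,"wy":0,"wz":0,"gripper":3}
    - {"dx":0,"dy":0,"dz":0.3,"wx":0,"wy":0,"wz":0,"gripper":3}
    - {"dx":0,"dy":0,"dz":0.15,"wx":0,"wy":0,"wz":0,"gripper":3}
    - {"dx":0,"dy":0,"dz":0,"wx":0,"wy":0,"wz":0,"gripper":3}
    - {"dx":0,"dy":0,"dz":0,"wx":0,"wy":0,"wz":0,"gripper":3}

```text
clock: 47.45
ee_pos: [0.5074, 0.0005, 0.063]
ee_rot: [-0.0, 0.999, 0.043, 0.002]
force: [-0.8, 1.0, -3.3]
gripper_width: 0.404
gripper_force: 50.8
```

Request:
move_arm:
  deltas:
    - {"dx":0,"dy":0,"dz":0.1,"wx":0,"wy":0,"wz":0,"gripper":3}
    - {"dx":0,"dy":0,"dz":0,"wx":0,"wy":0,"wz":0,"gripper":3}
    - {"dx":0,"dy":0,"dz":0,"wx":0,"wy":0,"wz":0,"gripper":3}

```text
clock: 47.75
ee_pos: [0.5066, 0.0004, 0.0611]
ee_rot: [-0.0, 0.999, 0.043, 0.001]
force: [0.0, -0.0, -2.4]
gripper_width: 0.409
gripper_force: 50.8
```

Request:
move_arm:
  deltas:
    - {"dx":0,"dy":0,"dz":0.1,"wx":0,"wy":0,"wz":0,"gripper":3}
    - {"dx":0,"dy":0,"dz":0,"wx":0,"wy":0,"wz":0,"gripper":3}
    - {"dx":0,"dy":0,"dz":0,"wx":0,"wy":0,"wz":0,"gripper":3}

```text
clock: 48.05
ee_pos: [0.5067, 0.0004, 0.0602]
ee_rot: [-0.0, 0.999, 0.043, 0.001]
force: [0.0, 0.9, -0.1]
gripper_width: 0.404
gripper_force: 51.1
```

Request:
move_arm:
  deltas:
    - {"dx":0,"dy":0,"dz":0.03,"wx":0,"wy":0,"wz":0,"gripper":5.5}
    - {"dx":0,"dy":0,"dz":0,"wx":0,"wy":0,"wz":0,"gripper":5.5}
    - {"dx":0,"dy":0,"dz":0,"wx":0,"wy":0,"wz":0,"gripper":5.5}
    - {"dx":0,"dy":0,"dz":-2,"wx":0,"wy":0,"wz":0,"gripper":5.5}
    - {"dx":0,"dy":0,"dz":-3,"wx":0,"wy":0,"wz":0,"gripper":5.5}
    - {"dx":0,"dy":0,"dz":-3.1,"wx":0,"wy":0,"wz":0,"gripper":5.5}
    - {"dx":0,"dy":0,"dz":0,"wx":0,"wy":0,"wz":0,"gripper":0}
    - {"dx":0,"dy":0,"dz":0,"wx":0,"wy":0,"wz":0,"gripper":0}
    - {"dx":0,"dy":0,"dz":0,"wx":0,"wy":0,"wz":0,"gripper":0}
    - {"dx":0,"dy":0,"dz":0,"wx":0,"wy":0,"wz":0,"gripper":0}

```text
clock: 49.05
ee_pos: [0.5057, 0.0002, 0.1395]
ee_rot: [0.0, 0.999, 0.043, -0.0]
force: [0.2, 0.0, 0.9]
gripper_width: 0.006
gripper_force: 0.0
```

Request:
move_arm:
  deltas:
    - {"dx":0,"dy":0,"dz":2,"wx":0,"wy":0,"wz":0,"gripper":0}
    - {"dx":0,"dy":0,"dz":1.5,"wx":0,"wy":0,"wz":0,"gripper":0}
    - {"dx":0,"dy":0,"dz":0,"wx":0,"wy":0,"wz":0,"gripper":0}
    - {"dx":0,"dy":0,"dz":0.2,"wx":0,"wy":0,"wz":0,"gripper":0}
    - {"dx":0,"dy":0,"dz":0,"wx":0,"wy":0,"wz":0,"gripper":0}

```text
clock: 49.55
ee_pos: [0.5067, 0.0004, 0.104]
ee_rot: [0.0, 0.999, 0.043, 0.001]
force: [0.2, 0.1, -0.4]
gripper_width: 0.001
gripper_force: 0.0
```

Request:
move_arm:
  deltas:
    - {"dx":0,"dy":0,"dz":0.2,"wx":0,"wy":0,"wz":0,"gripper":0}
    - {"dx":0,"dy":0,"dz":0.2,"wx":0,"wy":0,"wz":0,"gripper":0}
    - {"dx":0,"dy":0,"dz":0,"wx":0,"wy":0,"wz":0,"gripper":0}
    - {"dx":0,"dy":0,"dz":0,"wx":0,"wy":0,"wz":0,"gripper":0}

```text
clock: 49.95
ee_pos: [0.5065, 0.0003, 0.0997]
ee_rot: [-0.0, 0.999, 0.043, 0.001]
force: [0.4, 0.5, -0.8]
gripper_width: -0.001
gripper_force: 0.0
```

Request:
move_arm:
  deltas:
    - {"dx":0,"dy":0,"dz":0.15,"wx":0,"wy":0,"wz":0,"gripper":0}
    - {"dx":0,"dy":0,"dz":0.15,"wx":0,"wy":0,"wz":0,"gripper":0}
    - {"dx":0,"dy":0,"dz":0,"wx":0,"wy":0,"wz":0,"gripper":0}
    - {"dx":0,"dy":0,"dz":0,"wx":0,"wy":0,"wz":0,"gripper":0}

```text
clock: 50.35
ee_pos: [0.5064, 0.0003, 0.0966]
ee_rot: [-0.0, 0.999, 0.043, 0.001]
force: [-0.9, -0.2, -0.7]
gripper_width: 0.0
gripper_force: 0.0
```

Request:
move_arm:
  deltas:
    - {"dx":0,"dy":0,"dz":0.15,"wx":0,"wy":0,"wz":0,"gripper":0}
    - {"dx":0,"dy":0,"dz":0.1,"wx":0,"wy":0,"wz":0,"gripper":0}
    - {"dx":0,"dy":0,"dz":0,"wx":0,"wy":0,"wz":0,"gripper":0}
    - {"dx":0,"dy":0,"dz":0,"wx":0,"wy":0,"wz":0,"gripper":0}

```text
clock: 50.75
ee_pos: [0.5064, 0.0003, 0.0941]
ee_rot: [-0.0, 0.999, 0.043, 0.001]
force: [-0.1, -0.5, 0.6]
gripper_width: -0.001
gripper_force: 0.0
```

Request:
move_arm:
  deltas:
    - {"dx":0,"dy":0,"dz":0.15,"wx":0,"wy":0,"wz":0,"gripper":0}
    - {"dx":0,"dy":0,"dz":0.1,"wx":0,"wy":0,"wz":0,"gripper":0}
    - {"dx":0,"dy":0,"dz":0,"wx":0,"wy":0,"wz":0,"gripper":0}
    - {"dx":0,"dy":0,"dz":0,"wx":0,"wy":0,"wz":0,"gripper":0}

```text
clock: 51.15
ee_pos: [0.5066, 0.0003, 0.0921]
ee_rot: [-0.0, 0.999, 0.043, 0.001]
force: [-2.0, 0.0, 5.9]
gripper_width: -0.0
gripper_force: 2.7
```

Contact at z = 0.092 again, so post 3 is lower and goes in low rack bay 1. Same tilted regrasp.

Request:
move_arm:
  deltas:
    - {"dx":0,"dy":0,"dz":-2,"wx":0,"wy":0,"wz":0,"gripper":0}
    - {"dx":0,"dy":0,"dz":-3,"wx":0,"wy":0,"wz":0,"gripper":7}
    - {"dx":0,"dy":0,"dz":-3.2,"wx":0,"wy":0,"wz":0,"gripper":7}
    - {"dx":0,"dy":0,"dz":0,"wx":0,"wy":-6.25,"wz":0,"gripper":7}
    - {"dx":0,"dy":0,"dz":0,"wx":0,"wy":-6.25,"wz":0,"gripper":7}
    - {"dx":0,"dy":0,"dz":0,"wx":0,"wy":-6.25,"wz":0,"gripper":7}
    - {"dx":0,"dy":0,"dz":0,"wx":0,"wy":-6.2,"wz":0,"gripper":7}
    - {"dx":0.76,"dy":0,"dz":1.66,"wx":0,"wy":0,"wz":0,"gripper":7}
    - {"dx":0.76,"dy":0,"dz":1.66,"wx":0,"wy":0,"wz":0,"gripper":7}
    - {"dx":0,"dy":0,"dz":0,"wx":0,"wy":0,"wz":0,"gripper":7}

```text
clock: 52.15
ee_pos: [0.5048, 0.0003, 0.1343]
ee_rot: [0.009, 0.975, 0.042, -0.218]
force: [-0.3, -0.4, -0.7]
gripper_width: 0.822
gripper_force: 0.0
```

Request:
move_arm:
  deltas:
    - {"dx":0.84,"dy":0,"dz":1.8,"wx":0,"wy":0,"wz":0,"gripper":7}
    - {"dx":0.84,"dy":0,"dz":1.8,"wx":0,"wy":0,"wz":0,"gripper":7}
    - {"dx":0.84,"dy":0,"dz":1.8,"wx":0,"wy":0,"wz":0,"gripper":7}
    - {"dx":0.84,"dy":0,"dz":1.8,"wx":0,"wy":0,"wz":0,"gripper":7}
    - {"dx":0,"dy":0,"dz":0,"wx":0,"wy":0,"wz":0,"gripper":5}
    - {"dx":0,"dy":0,"dz":0,"wx":0,"wy":0,"wz":0,"gripper":3}
    - {"dx":0,"dy":0,"dz":0,"wx":0,"wy":0,"wz":0,"gripper":3}
    - {"dx":0,"dy":0,"dz":0,"wx":0,"wy":0,"wz":0,"gripper":3}
    - {"dx":0,"dy":0,"dz":0,"wx":0,"wy":0,"wz":0,"gripper":3}
    - {"dx":0,"dy":0,"dz":0,"wx":0,"wy":0,"wz":0,"gripper":3}

```text
clock: 53.15
ee_pos: [0.5073, 0.0004, 0.0591]
ee_rot: [0.009, 0.976, 0.042, -0.214]
force: [0.7, 1.2, 6.5]
gripper_width: 0.412
gripper_force: 50.5
```

Request:
move_arm:
  deltas:
    - {"dx":-0.42,"dy":0,"dz":-0.9,"wx":0,"wy":0,"wz":0,"gripper":3}
    - {"dx":-1.06,"dy":0,"dz":-2.26,"wx":0,"wy":0,"wz":0,"gripper":3}
    - {"dx":-1.06,"dy":0,"dz":-2.26,"wx":0,"wy":0,"wz":0,"gripper":3}
    - {"dx":-1.06,"dy":0,"dz":-2.26,"wx":0,"wy":0,"wz":0,"gripper":3}
    - {"dx":-1.06,"dy":0,"dz":-2.26,"wx":0,"wy":0,"wz":0,"gripper":3}
    - {"dx":0,"dy":0,"dz":0,"wx":0,"wy":0,"wz":0,"gripper":3}
    - {"dx":0,"dy":0,"dz":0,"wx":0,"wy":0,"wz":0,"gripper":3}

```text
clock: 53.85
ee_pos: [0.5058, 0.0005, 0.1672]
ee_rot: [0.009, 0.976, 0.042, -0.215]
force: [-1.0, -0.2, -3.5]
gripper_width: 0.409
gripper_force: 50.4
```

Run:
```python
from h import *
im=shot('side');t=shot('top')
p,_,_=pose();go([.491,.2695,p[2]],5,25)
for n,i in(('side',im),('top',t)):
  for p in posts(i,n):print(n,p[0],p[1],p[2])
hsv=cv2.cvtColor(t,cv2.COLOR_RGB2HSV);y=(hsv[...,0]>17)&(hsv[...,0]<32)&(hsv[...,1]>140)&(hsv[...,2]>110)
for c,q,m in blobs(y,12,90):
    p=ray('top',*c,.018)
    if .45<p[0]<.55 and .1<p[1]<.45:print('div',c.round(1),q[4],p.round(4))
```

```text
pos [5.051e-01 3.000e-04 1.661e-01] F [ 0.2 -1.  -3.7] w 34.8 t 54.0
turn deg [-0.  0. -0.] | shift cm in current axes [  0.83 -26.94  -0.38] | in target axes [  0.86 -26.94  -0.4 ]
side [269.  159.6] [263, 150, 12, 22, 136] [0.4875 0.2047 0.037 ]
side [289.  204.9] [279, 194, 19, 23, 286] [ 0.4287 -0.0145  0.037 ]
top [184.1 172.2] [182, 150, 5, 54, 112] [0.5703 0.3676 0.037 ]
top [347.8 206.2] [341, 201, 14, 10, 114] [ 0.4686 -0.1994  0.037 ]
top [295.  216.3] [284, 210, 16, 12, 75] [ 0.4288 -0.021   0.037 ]
div [240.  190.3] 47 [0.5158 0.1751 0.018 ]
div [182.8 202.9] 24 [0.4659 0.3702 0.018 ]
```

Request:
move_arm:
  deltas:
    - {"dx":0.085,"dy":-2.695,"dz":-0.04,"wx":0,"wy":0,"wz":0,"gripper":3}
    - {"dx":0.085,"dy":-2.695,"dz":-0.04,"wx":0,"wy":0,"wz":0,"gripper":3}
    - {"dx":0.085,"dy":-2.695,"dz":-0.04,"wx":0,"wy":0,"wz":0,"gripper":3}
    - {"dx":0.085,"dy":-2.695,"dz":-0.04,"wx":0,"wy":0,"wz":0,"gripper":3}
    - {"dx":0.085,"dy":-2.695,"dz":-0.04,"wx":0,"wy":0,"wz":0,"gripper":3}
    - {"dx":0.085,"dy":-2.695,"dz":-0.04,"wx":0,"wy":0,"wz":0,"gripper":3}
    - {"dx":0.085,"dy":-2.695,"dz":-0.04,"wx":0,"wy":0,"wz":0,"gripper":3}
    - {"dx":0.085,"dy":-2.695,"dz":-0.04,"wx":0,"wy":0,"wz":0,"gripper":3}
    - {"dx":0.085,"dy":-2.695,"dz":-0.04,"wx":0,"wy":0,"wz":0,"gripper":3}
    - {"dx":0.085,"dy":-2.695,"dz":-0.04,"wx":0,"wy":0,"wz":0,"gripper":3}

```text
clock: 54.95
ee_pos: [0.4912, 0.2703, 0.1659]
ee_rot: [0.01, 0.975, 0.042, -0.216]
force: [0.9, -0.2, -3.0]
gripper_width: 0.41
gripper_force: 50.5
```

Request:
move_arm:
  deltas:
    - {"dx":0,"dy":0,"dz":0,"wx":0,"wy":0,"wz":0,"gripper":3}
    - {"dx":0,"dy":0,"dz":0,"wx":0,"wy":0,"wz":0,"gripper":3}
    - {"dx":1.05,"dy":0,"dz":2.26,"wx":0,"wy":0,"wz":0,"gripper":3}
    - {"dx":1.05,"dy":0,"dz":2.26,"wx":0,"wy":0,"wz":0,"gripper":3}
    - {"dx":1.05,"dy":0,"dz":2.26,"wx":0,"wy":0,"wz":0,"gripper":3}
    - {"dx":0,"dy":0,"dz":0,"wx":0,"wy":0,"wz":0,"gripper":3}
    - {"dx":0,"dy":0,"dz":0,"wx":0,"wy":0,"wz":0,"gripper":3}
    - {"dx":0,"dy":0,"dz":0,"wx":0,"wy":0,"wz":0,"gripper":3}

```text
clock: 55.75
ee_pos: [0.493, 0.2695, 0.0942]
ee_rot: [0.009, 0.976, 0.042, -0.214]
force: [0.5, 0.3, -3.0]
gripper_width: 0.408
gripper_force: 50.6
```

Run:
```python
from h import *
im=shot('side');t=shot('top');go([.4915,.2697,.0615],5,25)
a=cv2.resize(im[115:205,215:315],(400,360),interpolation=2);b=cv2.resize(t[165:229,165:255],(506,360),interpolation=2)
cv2.imwrite('pics/c10.png',cv2.resize(np.hstack([a,b]),(800,318))[:,:,::-1])
```

```text
pos [0.4928 0.2698 0.0942] F [-0.4 -0.8 -4.3] w 34.9 t 55.9
turn deg [-0.1 -0.3 -0. ] | shift cm in current axes [ 1.25 -0.    3.03] | in target axes [ 1.26 -0.01  3.02]
```

View pics/c10.png

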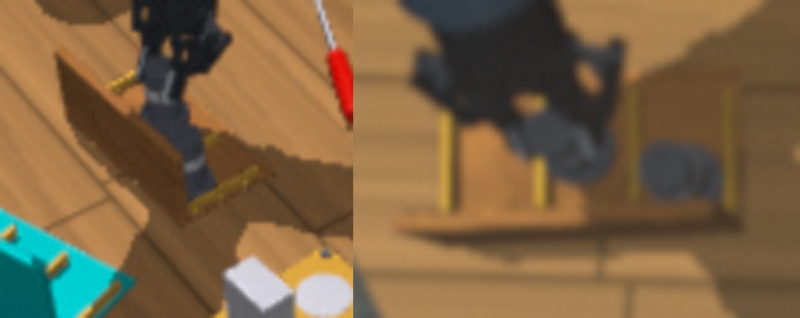

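Post 2 sits centred in bay 2, with its foot right edge at about 722 and the dividers at 637 and 729. Post 3 lines up the same way over bay 1. Lowering.

Request:
move_arm:
  deltas:
    - {"dx":0.45,"dy":0,"dz":0.96,"wx":0,"wy":0,"wz":0,"gripper":3}
    - {"dx":0.4,"dy":0,"dz":0.86,"wx":0,"wy":0,"wz":0,"gripper":3}
    - {"dx":0.38,"dy":0,"dz":0.82,"wx":0,"wy":0,"wz":0,"gripper":3}
    - {"dx":0.08,"dy":0,"dz":0.2,"wx":0,"wy":0,"wz":0,"gripper":3}
    - {"dx":0,"dy":0,"dz":0,"wx":0,"wy":0,"wz":0,"gripper":3}
    - {"dx":0,"dy":0,"dz":0,"wx":0,"wy":0,"wz":0,"gripper":3}

```text
clock: 56.45
ee_pos: [0.4922, 0.2696, 0.0616]
ee_rot: [0.009, 0.976, 0.042, -0.215]
force: [0.0, 0.2, -2.7]
gripper_width: 0.404
gripper_force: 50.6
```

Request:
move_arm:
  deltas:
    - {"dx":-0.45,"dy":0,"dz":0.21,"wx":0,"wy":0,"wz":0,"gripper":3}
    - {"dx":-0.45,"dy":0,"dz":0.21,"wx":0,"wy":0,"wz":0,"gripper":3}
    - {"dx":-0.45,"dy":0,"dz":0.21,"wx":0,"wy":0,"wz":0,"gripper":3}
    - {"dx":-0.27,"dy":0,"dz":0.127,"wx":0,"wy":0,"wz":0,"gripper":3}
    - {"dx":0,"dy":0,"dz":0,"wx":0,"wy":0,"wz":0,"gripper":3}
    - {"dx":0,"dy":0,"dz":0,"wx":0,"wy":0,"wz":0,"gripper":3}

```text
clock: 57.05
ee_pos: [0.4742, 0.2681, 0.0615]
ee_rot: [0.009, 0.976, 0.042, -0.215]
force: [-0.6, 0.3, -3.5]
gripper_width: 0.409
gripper_force: 50.6
```

Request:
move_arm:
  deltas:
    - {"dx":-0.18,"dy":0,"dz":0.085,"wx":0,"wy":0,"wz":0,"gripper":3}
    - {"dx":0,"dy":0,"dz":0,"wx":0,"wy":0,"wz":0,"gripper":3}
    - {"dx":0,"dy":0,"dz":0,"wx":0,"wy":0,"wz":0,"gripper":3}

```text
clock: 57.35
ee_pos: [0.4725, 0.2679, 0.0614]
ee_rot: [0.009, 0.976, 0.042, -0.215]
force: [2.0, 0.4, -2.8]
gripper_width: 0.406
gripper_force: 50.7
```

Request:
move_arm:
  deltas:
    - {"dx":-0.09,"dy":0,"dz":0.042,"wx":0,"wy":0,"wz":0,"gripper":3}
    - {"dx":0.06,"dy":0,"dz":0.1,"wx":0,"wy":0,"wz":0,"gripper":3}
    - {"dx":0.06,"dy":0,"dz":0.13,"wx":0,"wy":0,"wz":0,"gripper":3}
    - {"dx":0,"dy":0,"dz":0,"wx":0,"wy":0,"wz":0,"gripper":3}
    - {"dx":0,"dy":0,"dz":0,"wx":0,"wy":0,"wz":0,"gripper":3}

```text
clock: 57.85
ee_pos: [0.4721, 0.268, 0.0592]
ee_rot: [0.009, 0.976, 0.042, -0.214]
force: [4.7, 0.9, 1.5]
gripper_width: 0.408
gripper_force: 51.3
```

Request:
move_arm:
  deltas:
    - {"dx":0,"dy":0,"dz":0,"wx":0,"wy":0,"wz":0,"gripper":4.7}
    - {"dx":0,"dy":0,"dz":0,"wx":0,"wy":0,"wz":0,"gripper":4.7}
    - {"dx":0,"dy":0,"dz":0,"wx":0,"wy":0,"wz":0,"gripper":4.7}
    - {"dx":-0.84,"dy":0,"dz":-1.8,"wx":0,"wy":0,"wz":0,"gripper":4.7}
    - {"dx":-1.27,"dy":0,"dz":-2.7,"wx":0,"wy":0,"wz":0,"gripper":4.7}
    - {"dx":-0.84,"dy":0,"dz":-1.8,"wx":0,"wy":0,"wz":0,"gripper":4.7}
    - {"dx":2.7,"dy":0,"dz":-1.27,"wx":0,"wy":0,"wz":0,"gripper":0}
    - {"dx":2.7,"dy":0,"dz":-1.27,"wx":0,"wy":0,"wz":0,"gripper":0}
    - {"dx":0,"dy":0,"dz":0,"wx":0,"wy":0,"wz":0,"gripper":0}
    - {"dx":0,"dy":0,"dz":0,"wx":0,"wy":0,"wz":0,"gripper":0}

```text
clock: 58.85
ee_pos: [0.5301, 0.2728, 0.1277]
ee_rot: [0.01, 0.975, 0.042, -0.216]
force: [-1.0, 0.6, -0.7]
gripper_width: 0.001
gripper_force: 0.0
```

Run:
```python
from h import *
im=shot('side');t=shot('top');go([.508,.271,.04],5,25)
for n,i in(('side',im),('top',t)):
  for p in posts(i,n):print(n,p[0],p[1],p[2])
```

```text
pos [0.5297 0.2729 0.1286] F [ 0.5 -0.8  0.3] w 0.2 t 59.0
turn deg [ 0.  -0.1 -0. ] | shift cm in current axes [ 1.76 -0.    8.96] | in target axes [ 1.77 -0.    8.95]
side [265.2 155.2] [252, 141, 24, 31, 213] [0.4886 0.232  0.037 ]
side [288.4 205.8] [279, 194, 19, 23, 252] [ 0.4249 -0.0167  0.037 ]
top [210.9 200. ] [203, 195, 17, 11, 146] [0.4763 0.2681 0.037 ]
top [230.5 199.2] [223, 194, 16, 11, 143] [0.4809 0.2014 0.037 ]
top [347.8 206.2] [341, 201, 14, 10, 114] [ 0.4686 -0.1994  0.037 ]
```

Request:
move_arm:
  deltas:
    - {"dx":1.2,"dy":0.05,"dz":2.72,"wx":0,"wy":0,"wz":0,"gripper":0}
    - {"dx":1.2,"dy":0,"dz":2.72,"wx":0,"wy":0,"wz":0,"gripper":0}
    - {"dx":1.2,"dy":0,"dz":2.72,"wx":0,"wy":0,"wz":0,"gripper":0}
    - {"dx":-0.45,"dy":0,"dz":0.21,"wx":0,"wy":0,"wz":0,"gripper":0}
    - {"dx":-0.45,"dy":0,"dz":0.21,"wx":0,"wy":0,"wz":0,"gripper":0}
    - {"dx":-0.45,"dy":0,"dz":0.21,"wx":0,"wy":0,"wz":0,"gripper":0}
    - {"dx":-0.36,"dy":0,"dz":0.17,"wx":0,"wy":0,"wz":0,"gripper":0}
    - {"dx":0,"dy":0,"dz":0,"wx":0,"wy":0,"wz":0,"gripper":0}
    - {"dx":0,"dy":0,"dz":0,"wx":0,"wy":0,"wz":0,"gripper":0}

```text
clock: 59.85
ee_pos: [0.5103, 0.2708, 0.0403]
ee_rot: [0.009, 0.976, 0.042, -0.214]
force: [0.1, 1.0, -0.4]
gripper_width: 0.001
gripper_force: 0.0
```

Request:
move_arm:
  deltas:
    - {"dx":-0.18,"dy":0,"dz":0.085,"wx":0,"wy":0,"wz":0,"gripper":0}
    - {"dx":-0.18,"dy":0,"dz":0.085,"wx":0,"wy":0,"wz":0,"gripper":0}
    - {"dx":0,"dy":0,"dz":0,"wx":0,"wy":0,"wz":0,"gripper":0}
    - {"dx":0,"dy":0,"dz":0,"wx":0,"wy":0,"wz":0,"gripper":0}

```text
clock: 60.25
ee_pos: [0.5063, 0.2703, 0.0394]
ee_rot: [0.009, 0.976, 0.042, -0.215]
force: [0.3, -0.2, 0.5]
gripper_width: -0.001
gripper_force: 0.3
```

Request:
move_arm:
  deltas:
    - {"dx":-0.18,"dy":0,"dz":0.085,"wx":0,"wy":0,"wz":0,"gripper":0}
    - {"dx":0,"dy":0,"dz":0,"wx":0,"wy":0,"wz":0,"gripper":0}
    - {"dx":0,"dy":0,"dz":0,"wx":0,"wy":0,"wz":0,"gripper":0}

```text
clock: 60.55
ee_pos: [0.5054, 0.2704, 0.0398]
ee_rot: [0.009, 0.976, 0.042, -0.213]
force: [5.7, 0.7, 1.4]
gripper_width: -0.001
gripper_force: 2.7
```

Home. I'll add 1 mm more of push, retract high, then do a final check.

Request:
move_arm:
  deltas:
    - {"dx":-0.13,"dy":0,"dz":0.06,"wx":0,"wy":0,"wz":0,"gripper":0}
    - {"dx":0,"dy":0,"dz":0,"wx":0,"wy":0,"wz":0,"gripper":0}
    - {"dx":0,"dy":0,"dz":0,"wx":0,"wy":0,"wz":0,"gripper":0}

```text
clock: 60.85
ee_pos: [0.505, 0.2704, 0.0403]
ee_rot: [0.009, 0.976, 0.042, -0.212]
force: [7.0, 0.5, 2.1]
gripper_width: 0.003
gripper_force: 3.8
```

Request:
move_arm:
  deltas:
    - {"dx":2.7,"dy":0,"dz":-1.27,"wx":0,"wy":0,"wz":0,"gripper":0}
    - {"dx":-1.27,"dy":0,"dz":-2.72,"wx":0,"wy":0,"wz":0,"gripper":0}
    - {"dx":-1.27,"dy":0,"dz":-2.72,"wx":0,"wy":0,"wz":0,"gripper":0}
    - {"dx":-1.27,"dy":0,"dz":-2.72,"wx":0,"wy":0,"wz":0,"gripper":0}
    - {"dx":-1.27,"dy":0,"dz":-2.72,"wx":0,"wy":0,"wz":0,"gripper":0}
    - {"dx":-1.27,"dy":3,"dz":-2.72,"wx":0,"wy":0,"wz":0,"gripper":0}
    - {"dx":0,"dy":4,"dz":0,"wx":0,"wy":6,"wz":0,"gripper":0}
    - {"dx":0,"dy":4,"dz":0,"wx":0,"wy":6,"wz":0,"gripper":0}
    - {"dx":0,"dy":4,"dz":0,"wx":0,"wy":6,"wz":0,"gripper":0}
    - {"dx":0,"dy":4,"dz":0,"wx":0,"wy":6,"wz":0,"gripper":0}

```text
clock: 61.85
ee_pos: [0.5476, 0.0817, 0.1897]
ee_rot: [0.0, 0.999, 0.044, -0.006]
force: [1.2, 0.5, 0.3]
gripper_width: 0.001
gripper_force: 0.0
```

Run:
```python
from h import *
im=shot('side');t=shot('top')
for n,i in(('side',im),('top',t)):
  for p in posts(i,n):print(n,p[0],p[1],p[2])
a=cv2.resize(im[100:290,220:420],(400,380),interpolation=2);b=cv2.resize(t[120:215,160:410],(400,152),interpolation=2)
c=cv2.resize(t[170:225,165:255],(400,244),interpolation=2)
out=np.zeros((400,800,3),np.uint8);out[:380,:400]=a;out[:152,400:]=b;out[155:399,400:]=c
cv2.imwrite('pics/end.png',out[:,:,::-1])
```

```text
side [265.  154.9] [252, 141, 23, 31, 204] [0.4889 0.2336 0.037 ]
side [288.3 202.2] [279, 189, 20, 28, 393] [ 0.4331 -0.0034  0.037 ]
top [290.7 192.1] [285, 189, 13, 7, 72] [ 0.5114 -0.0031  0.037 ]
top [230.1 199. ] [223, 194, 16, 11, 142] [0.4817 0.2028 0.037 ]
top [348.  205.8] [341, 200, 14, 11, 121] [ 0.4699 -0.2001  0.037 ]
top [289.9 215.5] [281, 210, 19, 12, 211] [ 0.431  -0.0036  0.037 ]
```

View pics/end.png

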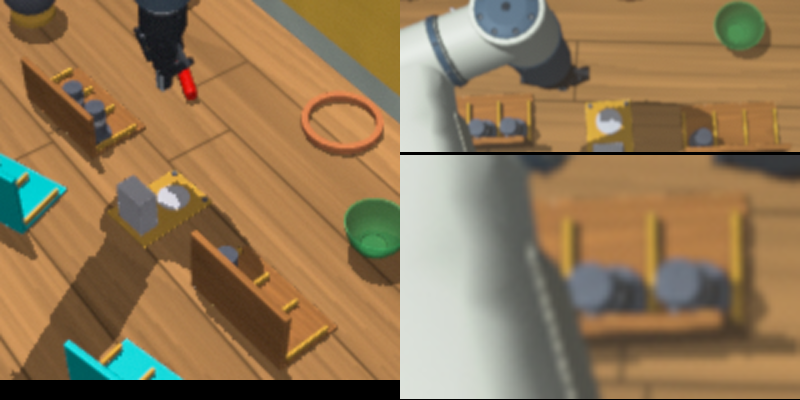

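The final view shows two posts against the low rack's board and one in the high rack, all upright. The bowl and screwdriver have not been disturbed.

```bash
python3 -c "
from station import *
print(job_done())"
```

```text
the job is handed in; nothing more can be done
None
```

I checked all three standoffs on the gauge, left to right, and pushed each one home: the left one is higher than the step (high rack, bay 0), and the middle and right ones are lower (low rack, bays 2 and 1). The job is handed in, and no verdict came back.

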